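# Change the sample carriers in a cam-locked loading dock

### The job

Change over the loading dock: flip its lever open towards you, take out every finished carrier that is in the dock and lay it flat on the floor of the shallow metal tray, and slide every new carrier waiting on the cabinet top nose first into an empty slot of the dock until it is fully home. When all of them are home, flip the lever back over its high point until it snaps shut and stays shut, and leave the small bottles standing where they are.

Things in the scene. Friction and masses are not known exactly. Their poses are not given: they have to be found in the camera images.
- dock: low fixed loading dock: three roofed slots side by side, entries facing its -x (the robot), cam lever on its -y side. Slots part: x -64..+65 mm, y -102..+102; lever part: x -104..-24, y -192..-102. Origin on the cabinet top below the middle slot's home point; x points into the slots, z up. Bed 10 mm above the cabinet top; back stop at x = +45.5, 42 mm tall. With the lever shut a sill blocks the slots (see dock_sill)
- dock_sill (a point): middle of the top of a steel sill, 8 mm wide (dock x from -58.5 to -50.5), that crosses all slots behind the carriers' tails. Level with the bed while the lever is open, about 8 mm higher when it is shut: carriers in the slots are then locked in and none can be slid past it. A carrier that is not home when the lever is shut gets lifted by the sill and is not locked
- bay_0 (a point): home point of the left slot (dock y = +66 mm), on the bed, 10 mm above the cabinet top; axes as the dock's. A carrier is fully home when its origin is here and its x runs along the dock's x. The slot is 53 mm wide and 12 mm high above the bed; its 6 mm thick roof covers x from -2 to +45 mm; the walls beside it start with rounded fronts at x = -8 mm
- bay_1 (a point): the same for the middle slot (dock y = 0); slots are 66 mm from centre to centre
- bay_2 (a point): the same for the right slot (dock y = -66 mm)
- cam_lever (a joint): lever angle. Pivot along the dock's y at dock x = -70, y = -160, 45 mm above the cabinet top. 0 = shut stop (leans 50 deg from upright to dock +x); 1.57 = open stop (leans 40 deg to -x). A spring drives it away from its high point at 0.62 rad to the stop on that side; about 7 N at the knob starts it from open, 6 N from shut. Snapped shut: below 0.12; open: above 1.37
- lever_knob (a point): centre of the black ball knob, 28 mm across, at the lever's end, 85 mm from the pivot; the steel stem below it is 11 mm thick
- out_tray: shallow fixed steel tray, 135 mm (x) by 180 mm (y), rim 18 mm high, walls and floor 4 mm thick. Origin: centre of its underside. Two carriers lie in it side by side along y
- new_0: new carrier lying on the cabinet top (may be absent), a flat white carrier: plate 50 mm wide (y), 90 mm long (x -45 to +45), 8 mm thick, its last 8 mm at +x (the nose) 44 mm wide; two round glass windows near the nose. On the tail half an upright grip fin, 10 mm thick (y), x -40 to -6, top 36 mm above the underside. 65 to 105 g. Origin: centre of the plate's underside; z up
- new_1: new carrier lying on the cabinet top (may be absent), as new_0
- new_2: new carrier lying on the cabinet top (may be absent), as new_0
- done_0: finished carrier (may be absent), lying home in the left slot at the start, same shape as new_0; origin at the centre of the plate's underside, fin towards the dock's -x
- done_1: finished carrier (may be absent), lying home in the middle slot at the start, same shape as new_0; origin at the centre of the plate's underside, fin towards the dock's -x
- done_2: finished carrier (may be absent), lying home in the right slot at the start, same shape as new_0; origin at the centre of the plate's underside, fin towards the dock's -x
- reagent_bottle: bystander, to be left standing: closed bottle with a red cap, 44 mm across, 90 mm tall; origin at the centre of its underside
- dropper_bottle_a: bystander, to be left standing: amber dropper bottle, 33 mm across, 82 mm tall; origin at the centre of its underside

How it is judged:
By the outcome, as a careful person would: the job done as asked, in the order asked, and still so for the second after the job is handed in, with the robot touching nothing.
Of new_0, new_1, new_2 only 2 to 3 are there at a start; the rules pass over those that are not, and their reading is None.
Of done_0, done_1, done_2 only 2 to 2 are there at a start; the rules pass over those that are not, and their reading is None.
At some moment in a run one of new_0, new_1, new_2 may be knocked a few centimetres aside while the robot is not near it.
Once in a run the grip may slacken for a moment while it holds something.
It also fails if it takes over 210 s, if anything falls off the work surface, if the arm or the gripper's body presses on something with over 40 N, if the wrist force passes 120 N, or if a joint passes its speed limit or range.

### The arm

A 7-joint arm with a two-finger parallel gripper is mounted at the origin on a cart in front of the work surface, level with it; the furniture and walls round the work are solid. World frame = base frame: x ahead of the robot, y to its left, z up, the work surface at z = 0. Lengths are in m, angles in rad, forces in N, time in s.
With the tool pointing down it reaches from about 0.425 to 0.825 m from the base axis. Payload 3.6 kg.
Tool frame: the origin (TCP) lies between the finger pads; the fingertips stand 19 mm ahead of it and the grasp point (between the pads) is the TCP; z points along the fingers, y is the direction in which the jaws open and shut (so a half turn about z gives the same grasp; the last joint's range is limited). The gripper opens to 85 mm and grips with 20 to 120 N. Pads are 22 mm wide; open, the fingers measure 114 mm over their backs; the gripper's body (76 mm by 85 mm) begins 54 mm behind the grasp point. The pads swing forward as they close: fully open they stand 13 mm farther back than shut.
Start: joints at [-1.194, 0.615, -0.013, 1.423, 0.008, 1.103, -0.04], TCP at [0.255, 0.598, 0.25] pointing down, gripper open.
Joint ranges: [-3.12, 3.12], [-0.3, 2.06], [-1.34, 1.32], [0.26, 2.42], [-1.36, 4.5], [0.01, 1.98], [-2.84, 2.84]. Speed limits (rad/s): [2.79, 2.79, 3.14, 3.14, 3.14, 3.14, 3.14].

### API

Orientations are given as [roll, pitch, yaw] about the fixed x, y, z axes, in that order (R = Rz(yaw) Ry(pitch) Rx(roll)).
In Python, from rig import r, optics gives the robot as it stands.
- The arm moves only by the tool arm_command, never from a script. Its argument "motion" is a list that holds one entry, the list of rows, each a list of 5 numbers: the finger opening in m, from 0 to 0.0854, then the shift along the tool's x, y, z in m, then the turn about the tool's z in units of 6 degrees (1.0 is 6 degrees). A call has exactly 10 rows; each row shifts and turns the commanded pose from where the row before left it, along the tool's axes as they then stand; what a row does not reach is not made up. A row lasts 1/12 s, in which the tool goes at most 41.7 mm and 7.16 degrees, less where a joint would pass 70% of its speed; a pose out of reach is approached as far as the arm can. A call with a gripper value outside its range is refused whole. The fingers move at their own pace and stop on an object; "grip_force" is the grip in N (left out, the last holds). Time passes only in rows, so rows that do not move let the fingers close, or fill a call up. It gives the time, the measured TCP pose, the force and the opening at its end, in the units of the state.
- r.read_state(): the state, without advancing time (a new reading comes with each control period).
- optics.read_camera(name): name is "side" or "top"; returns the picture (400x640x3 uint8, blue, green, red); there is no depth.
- optics.camera_params(name): a dict with "mtx" (3x3 intrinsics, pixels), "R" (3x3) and "t" (3): a world point X has camera coordinates R X + t. Camera axes: x right, y down, z forward; pixel columns grow to the right and rows downward; lengths in m; the calibration is good to about 2 mm. A picture is of the moment at which its call begins. camera_params takes no time and is no camera call.
- r.sign_off(): hands the job in, once; it reports no verdict.
The state is a dict: "t": time; "joints": joint angles; "joint_velocities": joint speeds; "effort": joint torques, N m; "position": TCP position; "orientation": TCP orientation; "wrist_force": force on the tool from outside, world axes, zero at the start; "ft_torque": the same for the moment, N m; "opening": finger opening in m.
Only numpy, scipy, OpenCV 4.12 (cv2) and the standard library are available. Lean on these libraries where they do the work, as an engineer would, in place of code of your own. Each camera call takes 0.05 s, during which the arm holds its last target.

## Working session

There is one attempt and no reset: what is moved stays moved. The work goes in short steps, Python scripts to look and compute and a tool call to move; the robot and the scene stay as the last step left them, time stands still between calls to the robot, and variables do not carry over. Pictures are saved under pics/ and viewed, and the job is handed in when it is done.

Besides the shell and the picture viewer there is one more tool, called after "Emit:" in YAML: its name, and indented under it one key for each argument. arm_command: Moves the arm, as the interface text tells. Its arguments: {"type":"object","properties":{"motion":{"type":"array","items":{"type":"array","items":{"type":"array","items":{"type":"number"}}}},"grip_force":{"type":"number"}},"required":["motion"]}

```bash
mkdir -p pics; ls; python3 - <<'E'
from rig import r, optics
import cv2
print(r.read_state())
for n in("side","top"):
    cv2.imwrite(f"pics/{n}0.png",optics.read_camera(n)); print(n,optics.camera_params(n))
E
```

```text
pics
{'t': 0.0, 'joints': array([-1.19351211,  0.61590847, -0.01264004,  1.42493033,  0.00812892,
        1.10341198, -0.04040678]), 'joint_velocities': array([-9.35502495e-04, -1.10350906e-05,  3.78965347e-04,  2.42656728e-04,
       -6.11046580e-04,  9.35313758e-04,  2.28849658e-04]), 'effort': array([ 2.48999686e-04, -4.69216418e+01,  2.58910004e-01, -1.71033579e+01,
        9.85866529e-03,  9.61480953e-03,  1.02662625e-06]), 'position': array([0.25508427, 0.5970591 , 0.2491346 ]), 'orientation': array([-3.13898566e+00,  5.08249318e-05,  2.73790088e+00]), 'wrist_force': array([0.00331116, 0.47415232, 0.61167027]), 'ft_torque': array([-0.00217262,  0.01804137,  0.06091159]), 'opening': 0.08538941372414098}
side {'mtx': array([[445.91591889,   0.        , 316.82735495],
       [  0.        , 445.91591889, 209.33496175],
       [  0.        ,   0.        ,   1.        ]]), 'R': array([[ 0.81710508, -0.57648802,  0.0009226 ],
       [-0.3541644 , -0.50324853, -0.78823125],
       [ 0.45487017,  0.643741  , -0.61537846]]), 't': array([-0.43647576,  0.25162311,  0.79993312])}
top {'mtx': array([[375.43030754,   0.        , 322.50425706],
       [  0.        , 375.43030754, 197.88122661],
       [  0.        ,   0.        ,   1.        ]]), 'R': array([[-0.02733472, -0.99955125, -0.01225227],
       [-0.99857693,  0.02786546, -0.04547131],
       [ 0.04579232,  0.01099189, -0.99889051]]), 't': array([0.00324013, 0.52904863, 1.08756081])}
```

View pics/side0.png

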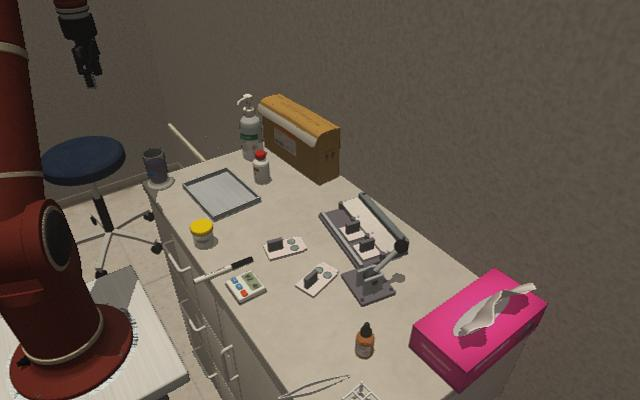

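View pics/top0.png

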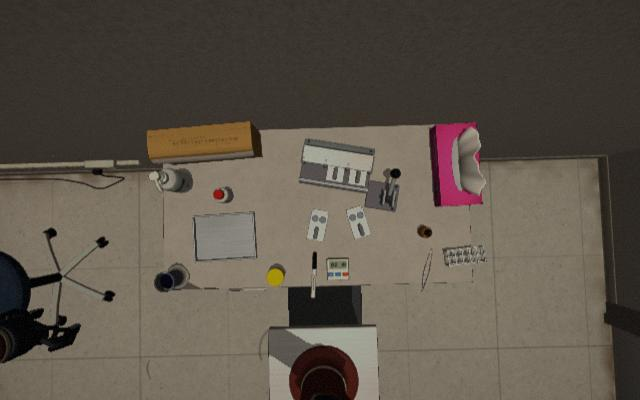

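```bash
python3 - <<'E'
import cv2
t=cv2.imread("pics/top0.png"); s=cv2.imread("pics/side0.png")
def c(im,x,y,w,h,k,n): cv2.imwrite(f"pics/{n}.png",cv2.resize(im[y:y+h,x:x+w],None,fx=k,fy=k,interpolation=cv2.INTER_CUBIC))
c(t,290,130,130,118,6,"t_dock"); c(s,255,185,160,120,5,"s_dock"); c(t,180,180,90,90,6,"t_tray");c(s,170,160,110,70,7,"s_tray")
E
```

```text
(no output)
```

View pics/t_dock.png

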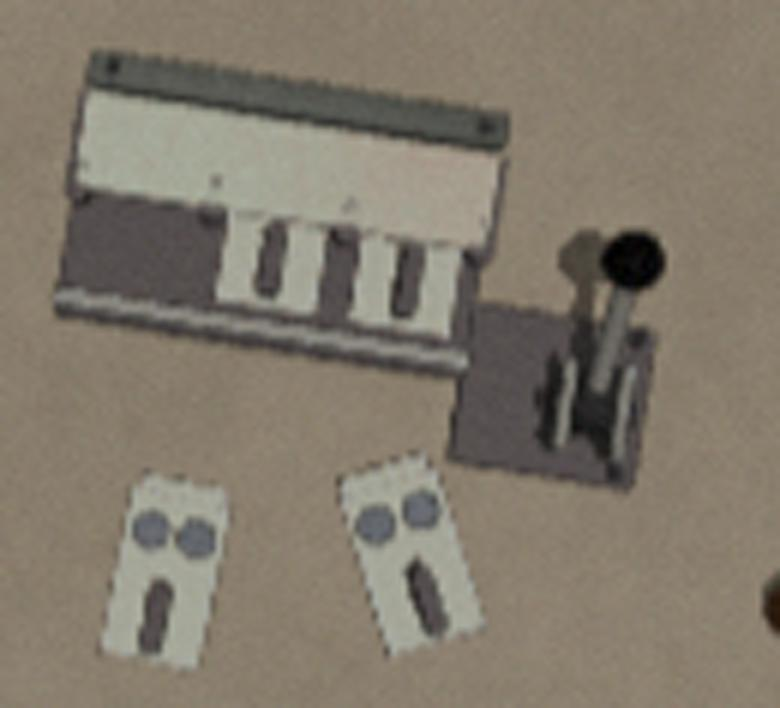

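View pics/s_dock.png

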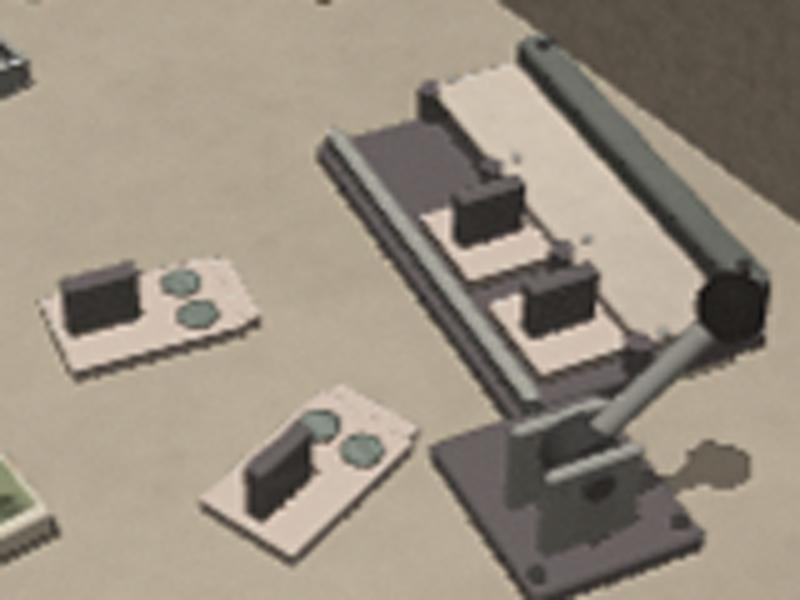

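View pics/t_tray.png

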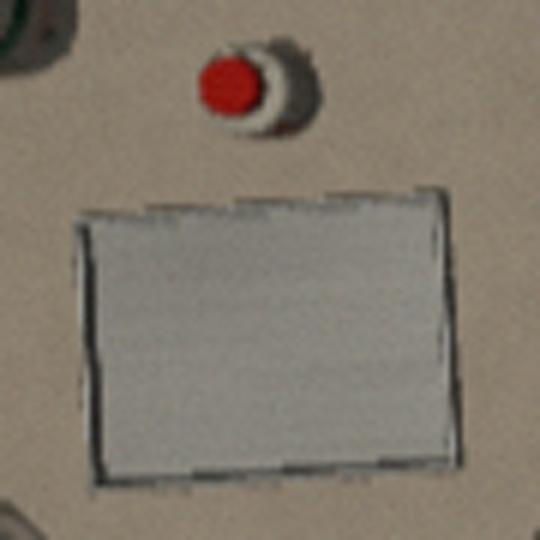

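View pics/s_tray.png

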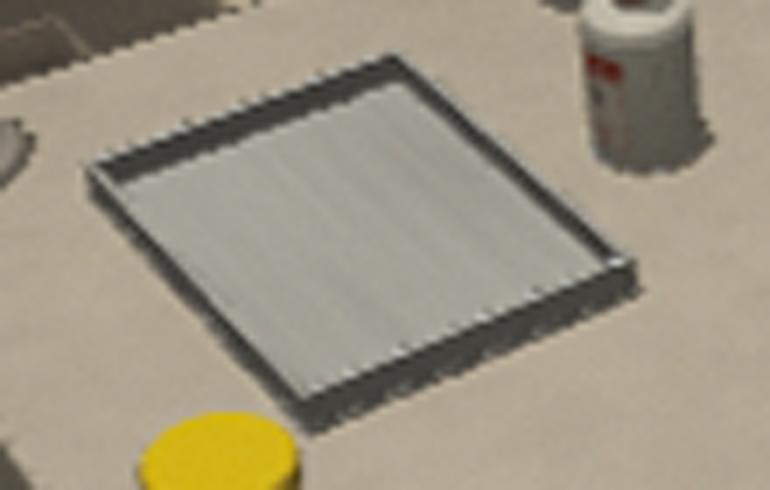

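```bash
cat > h.py <<'E'
import numpy as np, cv2
from scipy.optimize import least_squares
from rig import r, optics
P={n:optics.camera_params(n) for n in("side","top")}
def proj(n,X):
    p=P[n]; c=np.atleast_2d(X)@p["R"].T+p["t"]; u=c@p["mtx"].T; return u[:,:2]/u[:,2:]
def crop(n,name,x,y,w,h,k):
    im=optics.read_camera(n); cv2.imwrite(f"pics/{name}_full.png",im)
    cv2.imwrite(f"pics/{name}.png",cv2.resize(im[y:y+h,x:x+w],None,fx=k,fy=k,interpolation=cv2.INTER_CUBIC))
def fit(obs,z0,guess):
    """obs: list of (cam,k,offx,offy,[(local xyz mm, (u,v) crop)])"""
    L=[];U=[];C=[]
    for cam,k,ox,oy,pts in obs:
        for l,(u,v) in pts: L.append(np.array(l)/1000);C.append(cam);U.append(((u+.5)/k-.5+ox,(v+.5)/k-.5+oy))
    L=np.array(L);U=np.array(U);C=np.array(C)
    def res(p):
        c,s=np.cos(p[2]),np.sin(p[2])
        W=L@np.array([[c,-s,0],[s,c,0],[0,0,1]]).T+[p[0],p[1],z0]
        o=np.zeros_like(U)
        for n in P:
            m=C==n
            if m.any(): o[m]=proj(n,W[m])-U[m]
        return o.ravel()
    q=least_squares(res,guess,loss="soft_l1",f_scale=.7)
    return q.x,res(q.x).reshape(-1,2)
def tw(p,l): c,s=np.cos(p[2]),np.sin(p[2]); l=np.array(l)/1000; return np.array([p[0]+c*l[0]-s*l[1],p[1]+s*l[0]+c*l[1],l[2]])
E
cat > fit0.py <<'E'
from h import *
np.set_printoptions(precision=4,suppress=True)
T=("top",6,290,130); S=("side",5,255,185)
d_top=[((65,102,42),(92,50)),((65,-102,42),(510,113)),((45.5,-102,42),(508,150)),((45.5,102,42),(88,90)),((-24,-192,8),(655,330)),((-104,-192,8),(630,490)),((-104,-102,8),(450,460)),((-4.9,-160,99.6),(634,260))]
d_side=[((-4.9,-160,99.6),(732,305)),((-104,-102,8),(435,452)),((-24,-192,8),(702,540))]
p,e=fit([T+(d_top,),S+(d_side,)],0,[.57,0,-.1]); print("dock",p,np.degrees(p[2]));print(e)
p,e=fit([T+(d_top,)],0,[.57,0,-.1]); print("dock top only",p)
# carriers: corners z 8
def car(name,t,s,g):
    loc=[(45,22,8),(45,-22,8),(-45,-25,8),(-45,25,8)]
    p,e=fit([T+(list(zip(loc,t)),),S+(list(zip(loc,s)),)],0,g);print(name,p,np.degrees(p[2]));print(e)
# nose-left,nose-right,tail-right,tail-left
car("newL",[(143,475),(227,487),(195,668),(100,653)],[(225,258),(260,318),(78,372),(42,303)],[.5,0,0])
car("newR",[(345,480),(425,455),(485,627),(390,655)],[(343,388),(418,432),(293,556),(203,500)],[.5,0,.2])
T2=("top",6,180,180);S2=("side",7,170,160)
loc=[(67.5,90,18),(67.5,-90,18),(-67.5,-90,18),(-67.5,90,18)]
p,e=fit([T2+(list(zip(loc,[(80,213),(443,190),(460,467),(95,488)])),),S2+(list(zip(loc,[(397,52),(634,262),(303,402),(90,168)])),)],0,[.5,.25,0]);print("tray",p,np.degrees(p[2]));print(e)
E
python3 fit0.py
```

```text
dock [ 0.6201 -0.0537 -0.1816] -10.405021841735762
[[-0.2942 -0.4053]
 [ 0.4156 -0.2204]
 [-0.2579  0.3068]
 [-0.6855 -0.4106]
 [ 0.6588  0.0197]
 [ 0.8685  0.2844]
 [ 0.431   0.5693]
 [-0.0515  0.156 ]
 [-0.154   0.2246]
 [-1.1368 -0.5764]
 [ 1.3146 -0.6633]]
dock top only [ 0.6203 -0.0533 -0.1821]
newL [ 0.4502  0.005  -0.2125] -12.177014343980737
[[-0.2607 -0.3156]
 [ 0.4682  0.4428]
 [ 1.1621  0.7349]
 [ 0.2051  0.0614]
 [ 0.5549 -0.9203]
 [ 0.6909 -0.9863]
 [-0.7034  0.0852]
 [-0.4581 -0.4485]]
newR [ 0.4554 -0.1148  0.2677] 15.335276801447975
[[-0.2686 -0.0807]
 [ 0.7469 -0.279 ]
 [ 0.8317  0.2164]
 [ 0.2972  0.5311]
 [-0.1592 -1.2881]
 [ 1.021  -0.7509]
 [-0.1085  0.3421]
 [-0.8521 -0.3969]]
tray [0.4236 0.2763 0.0362] 2.074282048875252
[[-0.1743  0.4209]
 [ 0.752   0.3295]
 [ 0.485   0.6788]
 [-0.4632  1.0543]
 [ 1.0606 -0.8388]
 [ 1.1345 -0.4775]
 [ 0.3355 -0.3259]
 [-0.4323 -0.8347]]
```

```bash
cat >> h.py <<'E'
DOCK=[.6201,-.0537,-.1816]; TRAY=[.4236,.2763,.0362]
def plan(xyz,yaw):
    s=r.read_state(); p=s["position"]; a=s["orientation"][2]
    d=np.array(xyz)-p; dy=(yaw-a+np.pi/2)%np.pi-np.pi/2
    c,sn=np.cos(a),np.sin(a)
    print("t %.2f pos %s yaw %.1f open %.4f F %s"%(s["t"],p.round(4),np.degrees(a),s["opening"],s["wrist_force"].round(1)))
    print("to",np.round(xyz,4),"shift tool (before turn) mm",np.round(1000*np.array([c*d[0]+sn*d[1],sn*d[0]-c*d[1],-d[2]]),1),"turn units %.2f"%(-np.degrees(dy)/6), "after turn mm",(lambda b:np.round(1000*np.array([np.cos(b)*d[0]+np.sin(b)*d[1],np.sin(b)*d[0]-np.cos(b)*d[1],-d[2]]),1))(a+dy))
def dk(x,y,z): return tw(DOCK,(x,y,z))
E
python3 -c "
from h import *
plan(dk(45,-160,250),DOCK[2])"
```

```text
t 0.10 pos [0.2551 0.5971 0.2492] yaw 156.9 open 0.0856 F [ 0.5 -1.   0.5]
to [ 0.6355 -0.2192  0.25  ] shift tool (before turn) mm [-670.4 -601.3   -0.8] turn units -2.12 after turn mm [-521.5 -734.2   -0.8]
```

Emit:
arm_command:
  motion:
    - [[0.0,0,0,0,-1.06],[0.0,0,0,0,-1.06],[0.0,-0.0186,-0.0262,0,0],[0.0,-0.0186,-0.0262,0,0],[0.0,-0.0186,-0.0262,0,0],[0.0,-0.0186,-0.0262,0,0],[0.0,-0.0186,-0.0262,0,0],[0.0,-0.0186,-0.0262,0,0],[0.0,-0.0186,-0.0262,0,0],[0.0,-0.0186,-0.0262,0,0]]
  grip_force: 60

```text
t: 0.93
position: [0.364, 0.3629, 0.25]
orientation: [-3.141, -0.0, 2.96]
wrist_force: [0.4, -0.0, 0.4]
opening: -0.0003
```

Emit:
arm_command:
  motion:
    - [[0.0,-0.0186,-0.0262,0,0],[0.0,-0.0186,-0.0262,0,0],[0.0,-0.0186,-0.0262,0,0],[0.0,-0.0186,-0.0262,0,0],[0.0,-0.0186,-0.0262,0,0],[0.0,-0.0186,-0.0262,0,0],[0.0,-0.0186,-0.0262,0,0],[0.0,-0.0186,-0.0262,0,0],[0.0,-0.0186,-0.0262,0,0],[0.0,-0.0186,-0.0262,0,0]]

```text
t: 1.77
position: [0.4995, 0.0718, 0.25]
orientation: [-3.141, -0.001, 2.96]
wrist_force: [1.0, 0.5, -0.1]
opening: -0.0003
```

Emit:
arm_command:
  motion:
    - [[0.0,-0.0186,-0.0262,0,0],[0.0,-0.0186,-0.0262,0,0],[0.0,-0.0186,-0.0262,0,0],[0.0,-0.0186,-0.0262,0,0],[0.0,-0.0186,-0.0262,0,0],[0.0,-0.0186,-0.0262,0,0],[0.0,-0.0186,-0.0262,0,0],[0.0,-0.0186,-0.0262,0,0],[0.0,-0.0186,-0.0262,0,0],[0.0,-0.0186,-0.0262,0,0]]

```text
t: 2.6
position: [0.6351, -0.2193, 0.2497]
orientation: [3.141, -0.001, 2.96]
wrist_force: [0.4, 0.5, 0.3]
opening: 0.0002
```

```bash
python3 -c "
from h import *
plan(dk(45,-160,105),DOCK[2]); print(r.read_state()['joints'])
crop('side','s1',255,150,160,120,5)"
```

```text
t 2.60 pos [ 0.6351 -0.2193  0.2497] yaw 169.6 open 0.0002 F [0.4 0.5 0.3]
to [ 0.6355 -0.2192  0.105 ] shift tool (before turn) mm [ -0.4   0.2 144.7] turn units -0.00 after turn mm [ -0.4   0.2 144.7]
[ 0.27577656  0.65266241  0.04480466  1.35229316 -0.03000309  1.13868328
  1.71302942]
```

View pics/s1.png

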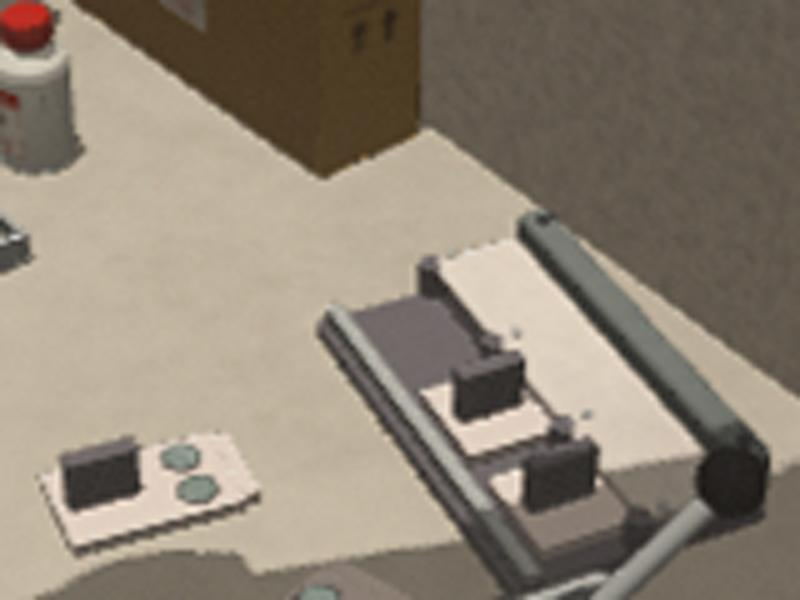

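Emit:
arm_command:
  motion:
    - [[0.0,0,0,0.03,0],[0.0,0,0,0.03,0],[0.0,0,0,0.03,0],[0.0,0,0,0.03,0],[0.0,0,0,0.025,0],[0.0,0.008,0,0,0],[0.0,0.008,0,0,0],[0.0,0.008,0,0,0],[0.0,0.008,0,0,0],[0.0,0.008,0,0,0]]

```text
t: 3.48
position: [0.6057, -0.2122, 0.109]
orientation: [-3.14, 0.026, 2.961]
wrist_force: [18.1, -2.7, 6.0]
opening: -0.0001
```

```bash
python3 -c "
from h import *
plan(dk(-45,-160,105),DOCK[2])
crop('side','s2',305,150,160,120,5)"
```

```text
t 3.48 pos [ 0.6057 -0.2122  0.109 ] yaw 169.7 open -0.0001 F [18.1 -2.7  6. ]
to [ 0.5469 -0.2029  0.105 ] shift tool (before turn) mm [59.5 -1.4  4. ] turn units 0.01 after turn mm [59.5 -1.5  4. ]
```

View pics/s2.png

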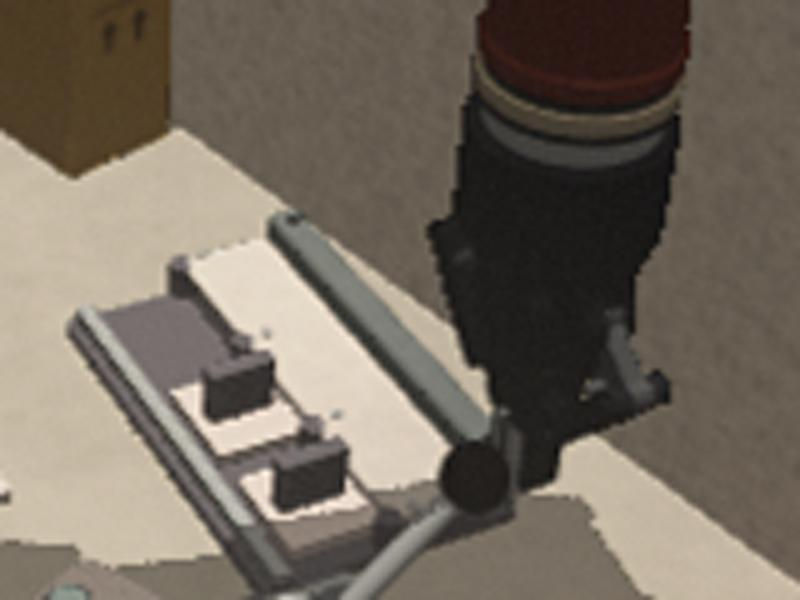

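Emit:
arm_command:
  motion:
    - [[0.0,0.005,0,-0.005,0],[0.0,0.006,0,-0.005,0],[0.0,0.006,0,-0.005,0],[0.0,0.006,0,-0.004,0],[0.0,0.007,0,-0.003,0],[0.0,0.007,0,-0.002,0],[0.0,0.007,0,-0.002,0],[0.0,0.007,0,-0.001,0],[0.0,0.007,0,0,0],[0.0,0.007,0,0,0]]

```text
t: 4.37
position: [0.5297, -0.1985, 0.1314]
orientation: [3.141, -0.003, 2.96]
wrist_force: [0.3, 0.2, -0.4]
opening: 0.0
```

```bash
python3 -c "
from h import *
plan(dk(-60,-160,130),DOCK[2])
crop('side','s3',305,150,160,150,5)"
```

```text
t 4.37 pos [ 0.5297 -0.1985  0.1314] yaw 169.6 open 0.0000 F [ 0.3  0.2 -0.4]
to [ 0.5322 -0.2002  0.13  ] shift tool (before turn) mm [-2.8 -1.3  1.4] turn units -0.00 after turn mm [-2.8 -1.3  1.4]
```

View pics/s3.png

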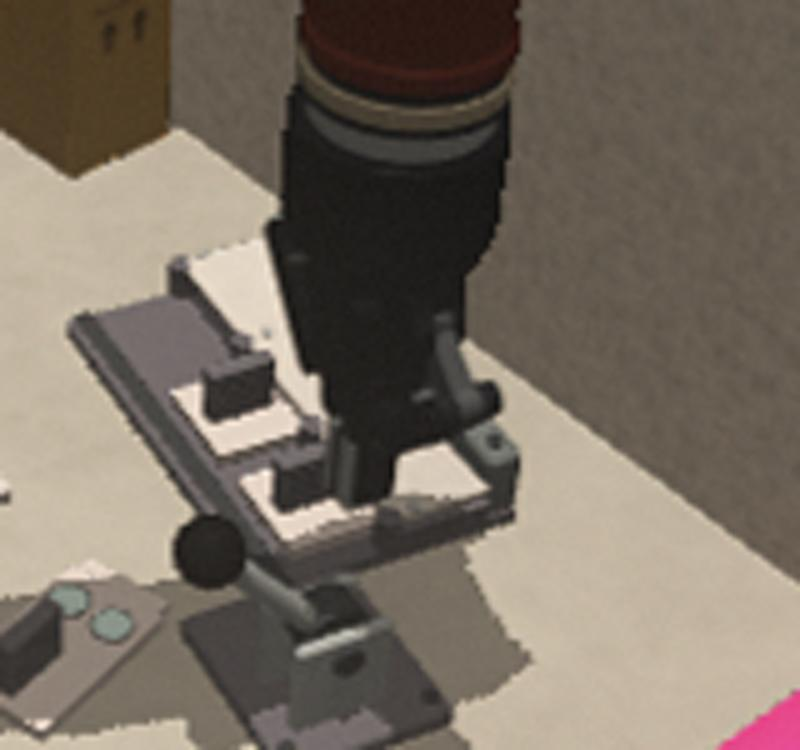

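```bash
python3 -c "
from h import *
plan(dk(-24,-66,110),DOCK[2])"
```

```text
t 4.42 pos [ 0.5281 -0.1983  0.1314] yaw 169.5 open 0.0001 F [-1.5  0.1 -0. ]
to [ 0.5846 -0.1143  0.11  ] shift tool (before turn) mm [-40.2  92.9  21.4] turn units -0.01 after turn mm [-40.3  92.9  21.4]
```

Emit:
arm_command:
  motion:
    - [[0.04,-0.01,0.0232,0.0053,0],[0.04,-0.01,0.0232,0.0053,0],[0.04,-0.01,0.0232,0.0053,0],[0.04,-0.01,0.0232,0.0053,0],[0.04,0,0,0.015,0],[0.04,0,0,0.015,0],[0.04,0,0,0.015,0],[0.04,0,0,0.014,0],[0.04,0,0,0.01,0],[0.04,0,0,0,0]]

```text
t: 5.25
position: [0.5857, -0.1145, 0.0395]
orientation: [-3.142, -0.006, 2.96]
wrist_force: [0.3, -0.2, 0.1]
opening: 0.04
```

```bash
python3 -c "
from h import *
plan(dk(-24,-66,41),DOCK[2])
crop('side','s4',305,150,160,150,5)"
```

```text
t 5.25 pos [ 0.5857 -0.1145  0.0395] yaw 169.6 open 0.0400 F [ 0.3 -0.2  0.1]
to [ 0.5846 -0.1143  0.041 ] shift tool (before turn) mm [ 1.2  0.  -1.5] turn units -0.00 after turn mm [ 1.2  0.  -1.5]
```

View pics/s4.png

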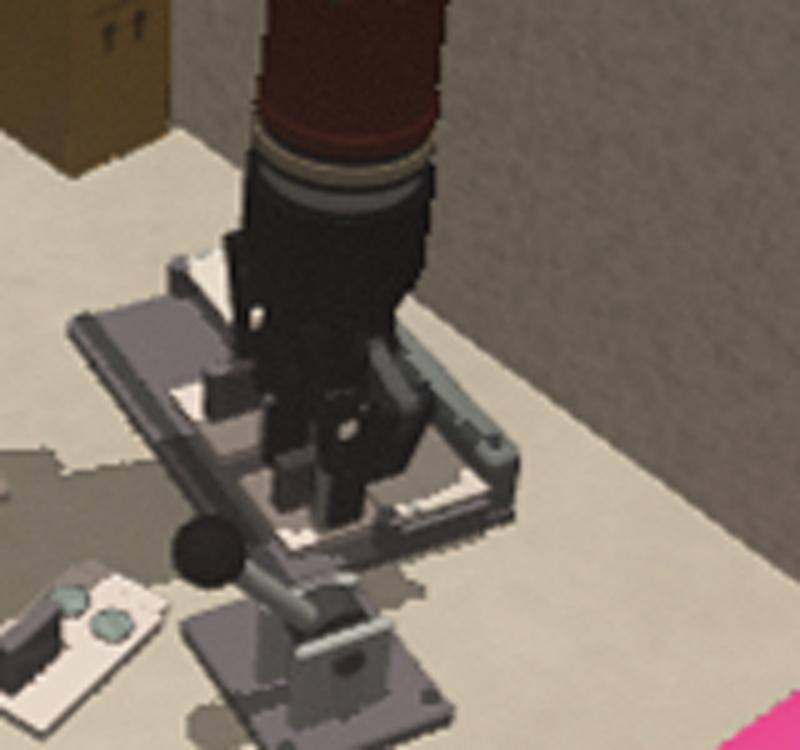

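Emit:
arm_command:
  motion:
    - [[0.04,0,0,-0.0025,0],[0.0,0,0,0,0],[0.0,0,0,0,0],[0.0,0,0,0,0],[0.0,0,0,0,0],[0.0,0,0,0,0],[0.0,0,0,0,0],[0.0,0,0,0,0],[0.0,0,0,0,0],[0.0,0,0,0,0]]
  grip_force: 60

```text
t: 6.13
position: [0.5886, -0.1152, 0.0458]
orientation: [-3.141, 0.002, 2.96]
wrist_force: [0.2, 0.7, 6.6]
opening: 0.0085
```

```bash
python3 -c "
from h import *
plan(dk(-90,-66,43),DOCK[2]);print(r.read_state()['ft_torque'])"
```

```text
t 6.13 pos [ 0.5886 -0.1152  0.0458] yaw 169.6 open 0.0085 F [0.2 0.7 6.6]
to [ 0.5197 -0.1024  0.043 ] shift tool (before turn) mm [70.1  0.1  2.8] turn units -0.00 after turn mm [70.1  0.2  2.8]
[ 0.01584233  0.18503715 -0.00024905]
```

```bash
python3 -c "
from h import *
crop('side','s5',325,200,100,80,8)"
```

```text
(no output)
```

View pics/s5.png

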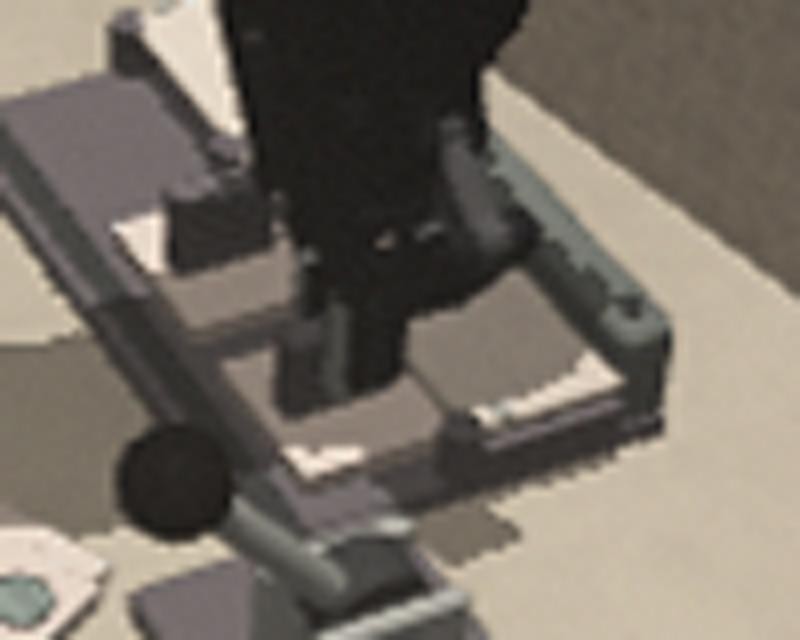

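Emit:
arm_command:
  motion:
    - [[0.0,0,0,-0.003,0],[0.0,0.004,0,0,0],[0.0,0.008,0,0,0],[0.0,0.008,0,0,0],[0.0,0.008,0,0,0],[0.0,0.008,0,0,0],[0.0,0.008,0,0,0],[0.0,0.008,0,0,0],[0.0,0.008,0,0,0],[0.0,0.008,0,0,0]]

```text
t: 7.02
position: [0.5201, -0.1025, 0.0477]
orientation: [-3.142, -0.0, 2.96]
wrist_force: [-0.3, 0.4, -1.3]
opening: 0.0085
```

```bash
python3 -c "
from h import *
plan(tw(TRAY,(-23,-43,110)),TRAY[2])
crop('side','s6',325,200,100,80,8)"
```

```text
t 7.02 pos [ 0.5201 -0.1025  0.0477] yaw 169.6 open 0.0085 F [-0.3  0.4 -1.3]
to [0.4022 0.2325 0.11  ] shift tool (before turn) mm [176.6 308.2 -62.3] turn units -2.08 after turn mm [105.7 339.1 -62.3]
```

View pics/s6.png

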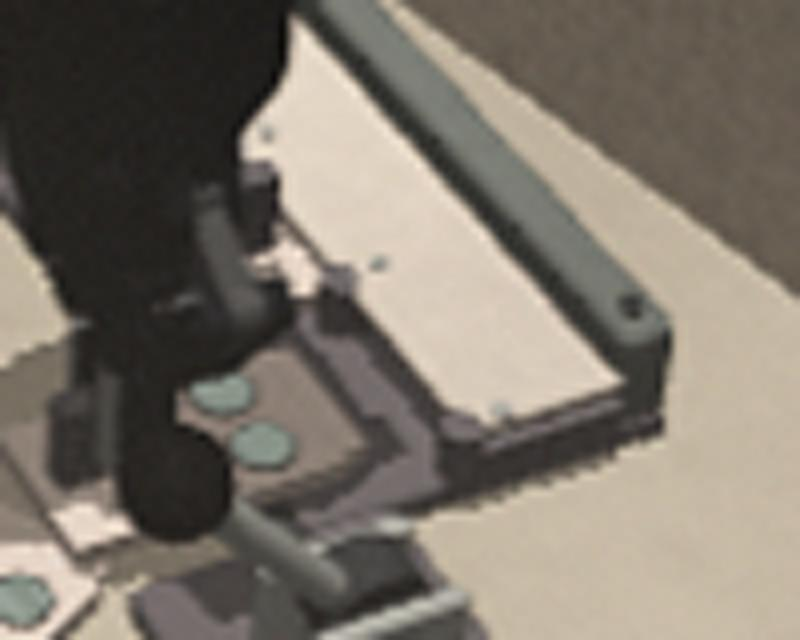

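Emit:
arm_command:
  motion:
    - [[0.0,0,0,-0.0208,-0.7],[0.0,0,0,-0.0208,-0.7],[0.0,0,0,-0.0208,-0.68],[0.0,0.0088,0.02826,0,0],[0.0,0.0088,0.02826,0,0],[0.0,0.0088,0.02826,0,0],[0.0,0.0088,0.02826,0,0],[0.0,0.0088,0.02826,0,0],[0.0,0.0088,0.02826,0,0],[0.0,0.0088,0.02826,0,0]]

```text
t: 7.9
position: [0.4518, 0.0941, 0.1102]
orientation: [3.141, 0.001, -3.106]
wrist_force: [-0.1, 0.7, -1.1]
opening: 0.0087
```

Emit:
arm_command:
  motion:
    - [[0.0,0.0088,0.02826,0,0],[0.0,0.0088,0.02826,0,0],[0.0,0.0088,0.02826,0,0],[0.0,0.0088,0.02826,0,0],[0.0,0.0088,0.02826,0,0],[0.0,0,0,0.01,0],[0.0,0,0,0.01,0],[0.0,0,0,0.01,0],[0.0,0,0,0,0],[0.0,0,0,0,0]]

```text
t: 8.73
position: [0.403, 0.2323, 0.0798]
orientation: [-3.141, -0.001, -3.106]
wrist_force: [0.7, 0.3, -0.2]
opening: 0.0082
```

```bash
python3 -c "
from h import *
plan(tw(TRAY,(-23,-43,42)),TRAY[2])
crop('side','s7',170,130,130,100,6)"
```

```text
t 8.73 pos [0.403  0.2323 0.0798] yaw -177.9 open 0.0082 F [ 0.7  0.3 -0.2]
to [0.4022 0.2325 0.042 ] shift tool (before turn) mm [ 0.8  0.2 37.8] turn units -0.00 after turn mm [ 0.8  0.2 37.8]
```

View pics/s7.png

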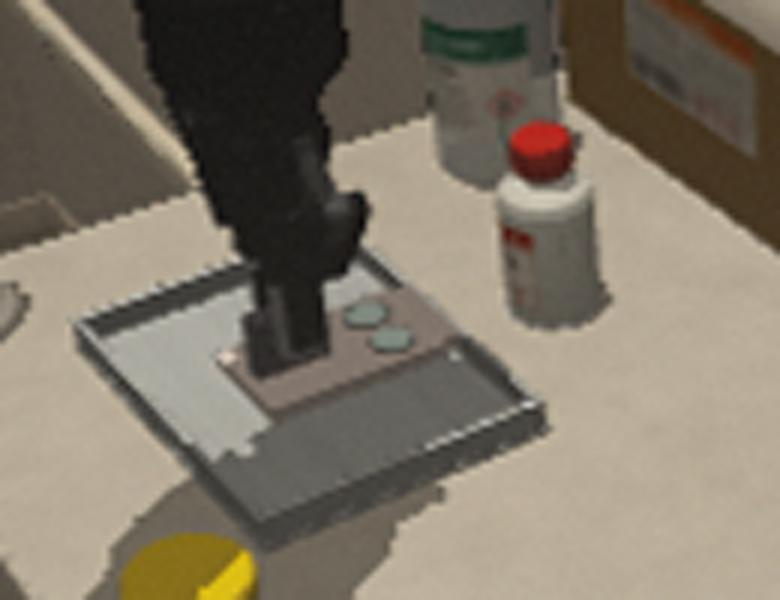

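Emit:
arm_command:
  motion:
    - [[0.0,0,0,0.012,0],[0.0,0,0,0.012,0],[0.0,0,0,0.008,0],[0.0,0,0,0.005,0],[0.0,0,0,0.001,0],[0.0,0,0,0,0],[0.0,0,0,0,0],[0.0,0,0,0,0],[0.0,0,0,0,0],[0.0,0,0,0,0]]

```text
t: 9.62
position: [0.4034, 0.2326, 0.0423]
orientation: [3.141, 0.001, -3.106]
wrist_force: [0.3, -0.0, -0.7]
opening: 0.0081
```

```bash
python3 -c "
from h import *
plan(tw(TRAY,(-23,-43,42)),TRAY[2])
crop('side','s8',170,130,130,100,6)"
```

```text
t 9.62 pos [0.4034 0.2326 0.0423] yaw -177.9 open 0.0081 F [ 0.3 -0.  -0.7]
to [0.4022 0.2325 0.042 ] shift tool (before turn) mm [ 1.2 -0.   0.3] turn units -0.00 after turn mm [ 1.2 -0.   0.3]
```

View pics/s8.png

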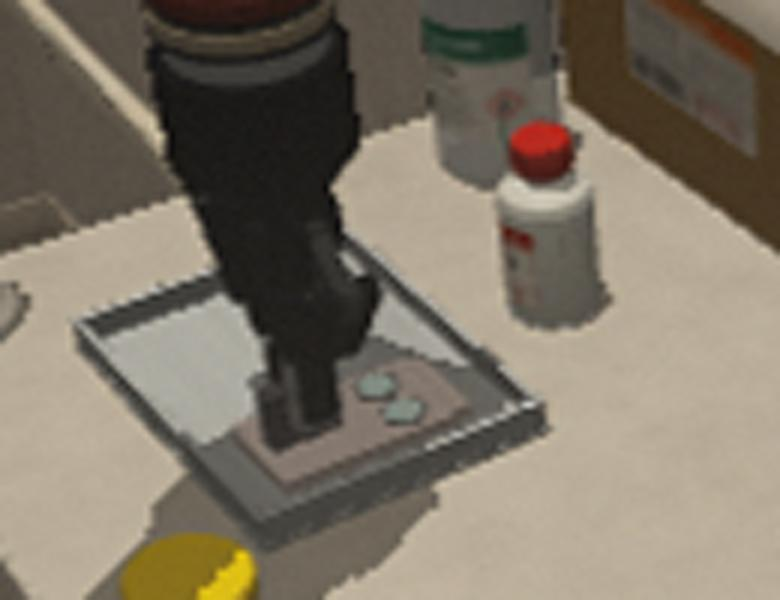

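Emit:
arm_command:
  motion:
    - [[0.0,0,0,0.002,0],[0.0,0,0,0.001,0],[0.0,0,0,0,0],[0.04,0,0,0,0],[0.04,0,0,0,0],[0.04,0,0,0,0],[0.04,0,0,0,0],[0.04,0,0,-0.02,0],[0.04,0,0,-0.025,0],[0.04,0,0,-0.025,0]]

```text
t: 10.5
position: [0.4026, 0.2321, 0.1092]
orientation: [-3.14, -0.002, -3.106]
wrist_force: [-0.2, -0.4, 0.2]
opening: 0.04
```

```bash
python3 -c "
from h import *
plan(dk(-22,0,110),DOCK[2])
crop('side','s9',170,130,130,100,6)"
```

```text
t 10.50 pos [0.4026 0.2321 0.1092] yaw -177.9 open 0.0400 F [-0.2 -0.4  0.2]
to [ 0.5985 -0.0497  0.11  ] shift tool (before turn) mm [-185.6 -288.7   -0.8] turn units 2.08 after turn mm [-243.6 -241.8   -0.8]
```

View pics/s9.png

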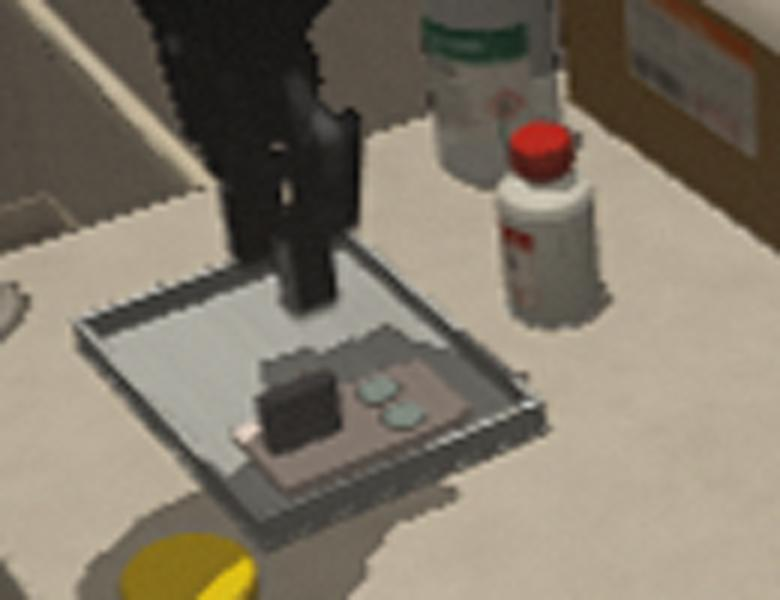

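Emit:
arm_command:
  motion:
    - [[0.04,0,0,0,1.04],[0.04,0,0,0,1.04],[0.04,-0.0244,-0.0242,0,0],[0.04,-0.0244,-0.0242,0,0],[0.04,-0.0244,-0.0242,0,0],[0.04,-0.0244,-0.0242,0,0],[0.04,-0.0244,-0.0242,0,0],[0.04,-0.0244,-0.0242,0,0],[0.04,-0.0244,-0.0242,0,0],[0.04,-0.0244,-0.0242,0,0]]

```text
t: 11.38
position: [0.5607, 0.0052, 0.1086]
orientation: [-3.142, -0.001, 2.96]
wrist_force: [0.7, 1.1, -0.3]
opening: 0.0397
```

Emit:
arm_command:
  motion:
    - [[0.04,-0.0244,-0.0242,0,0],[0.04,-0.0244,-0.0242,0,0],[0.04,0,0,0.016,0],[0.04,0,0,0.016,0],[0.04,0,0,0.016,0],[0.04,0,0,0.015,0],[0.04,0,0,0,0],[0.04,0,0,0,0],[0.04,0,0,0,0],[0.04,0,0,0,0]]

```text
t: 12.22
position: [0.6002, -0.0497, 0.0471]
orientation: [3.141, 0.002, 2.96]
wrist_force: [1.0, 0.1, 1.4]
opening: 0.0397
```

```bash
python3 -c "
from h import *
plan(dk(-22,0,46),DOCK[2])
crop('side','s10',305,170,100,80,8)"
```

```text
t 12.22 pos [ 0.6002 -0.0497  0.0471] yaw 169.6 open 0.0397 F [1.  0.1 1.4]
to [ 0.5985 -0.0497  0.046 ] shift tool (before turn) mm [ 1.7 -0.3  1.1] turn units -0.00 after turn mm [ 1.7 -0.3  1.1]
```

View pics/s10.png

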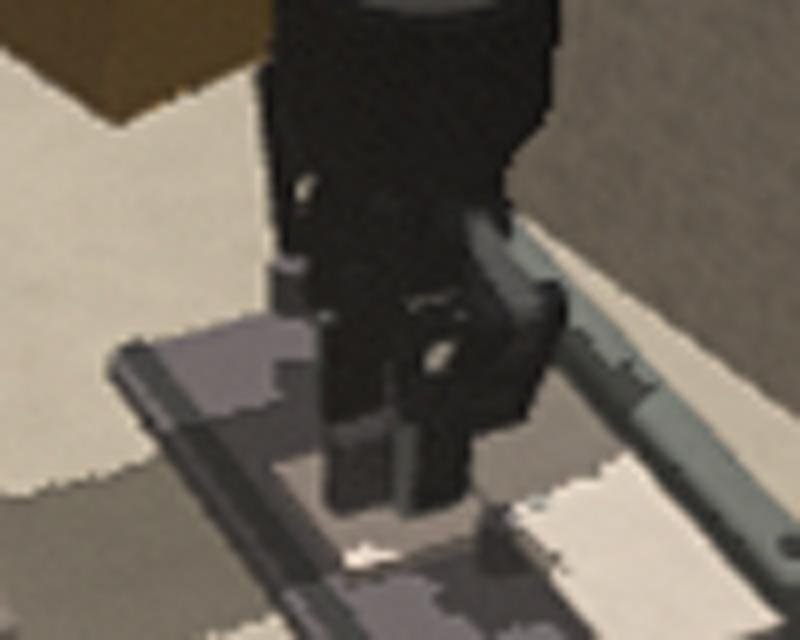

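Emit:
arm_command:
  motion:
    - [[0.04,0,0,0,0],[0.0,0,0,0,0],[0.0,0,0,0,0],[0.0,0,0,0,0],[0.0,0,0,0,0],[0.0,0,0,0,0],[0.0,0,0,0,0],[0.0,0.008,0,0,0],[0.0,0.008,0,0,0],[0.0,0.008,0,0,0]]

```text
t: 13.1
position: [0.5765, -0.0453, 0.0466]
orientation: [3.141, 0.003, 2.96]
wrist_force: [2.8, 0.4, 4.0]
opening: 0.0083
```

```bash
python3 -c "
from h import *
plan(dk(-90,0,47),DOCK[2])"
```

```text
t 13.10 pos [ 0.5765 -0.0453  0.0466] yaw 169.6 open 0.0083 F [2.8 0.4 4. ]
to [ 0.5316 -0.0374  0.047 ] shift tool (before turn) mm [45.6 -0.4 -0.4] turn units -0.00 after turn mm [45.6 -0.4 -0.4]
```

Emit:
arm_command:
  motion:
    - [[0.0,0.008,0,-0.001,0],[0.0,0.008,0,0,0],[0.0,0.008,0,0,0],[0.0,0.008,0,0,0],[0.0,0.008,0,0,0],[0.0,0.008,0,0,0],[0.0,0,0,-0.016,-0.7],[0.0,0,0,-0.016,-0.7],[0.0,0,0,-0.016,-0.68],[0.0,0,0,-0.016,0]]

```text
t: 13.93
position: [0.527, -0.0366, 0.1111]
orientation: [3.141, -0.003, -3.103]
wrist_force: [0.6, 0.7, -0.6]
opening: 0.0085
```

```bash
python3 -c "
from h import *
plan(tw(TRAY,(-23,42,80)),TRAY[2])
crop('side','s11',230,150,160,120,5)"
```

```text
t 13.93 pos [ 0.527  -0.0366  0.1111] yaw -177.8 open 0.0085 F [ 0.6  0.7 -0.6]
to [0.3991 0.3174 0.08  ] shift tool (before turn) mm [114.2 358.7  31.1] turn units 0.02 after turn mm [115.  358.5  31.1]
```

View pics/s11.png

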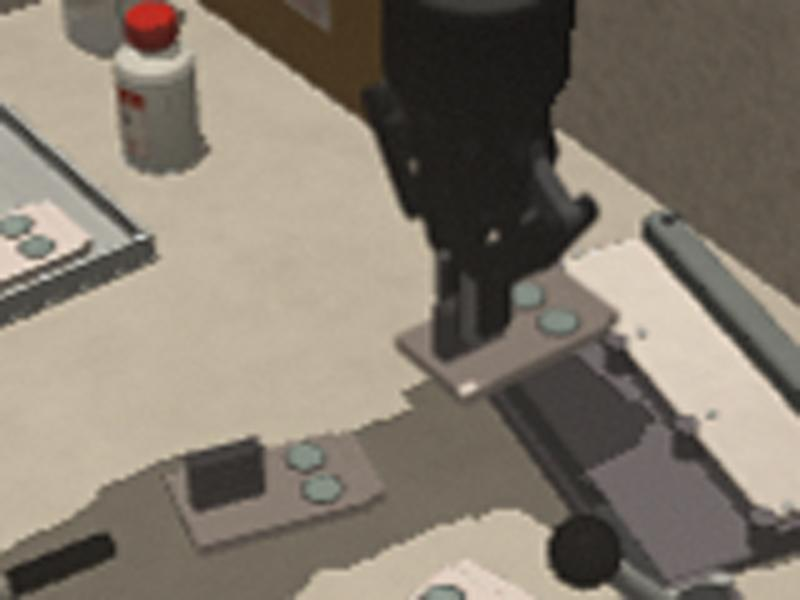

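Emit:
arm_command:
  motion:
    - [[0.0,0.0088,0.0276,0,0],[0.0,0.0088,0.0276,0,0],[0.0,0.0088,0.0276,0,0],[0.0,0.0088,0.0276,0,0],[0.0,0.0088,0.0276,0,0],[0.0,0.0088,0.0276,0,0],[0.0,0.0088,0.0276,0,0],[0.0,0.0088,0.0276,0,0],[0.0,0.0088,0.0276,0,0],[0.0,0.0088,0.0276,0,0]]

```text
t: 14.82
position: [0.4289, 0.2367, 0.1103]
orientation: [-3.14, -0.002, -3.106]
wrist_force: [-0.3, 1.0, -0.1]
opening: 0.0084
```

Emit:
arm_command:
  motion:
    - [[0.0,0.0088,0.0276,0,0],[0.0,0.0088,0.0276,0,0],[0.0,0.0088,0.0276,0,0],[0.0,0,0,0.017,0],[0.0,0,0,0.017,0],[0.0,0,0,0.016,0],[0.0,0,0,0.012,0],[0.0,0,0,0.004,0],[0.0,0,0,0,0],[0.0,0,0,0,0]]

```text
t: 15.65
position: [0.4011, 0.3175, 0.0449]
orientation: [-3.141, -0.001, -3.106]
wrist_force: [0.8, -0.4, -1.6]
opening: 0.0084
```

```bash
python3 -c "
from h import *
plan(tw(TRAY,(-23,42,42)),TRAY[2])
crop('side','s12',160,130,130,100,6)"
```

```text
t 15.65 pos [0.4011 0.3175 0.0449] yaw -177.9 open 0.0084 F [ 0.8 -0.4 -1.6]
to [0.3991 0.3174 0.042 ] shift tool (before turn) mm [ 2.  -0.   2.9] turn units -0.00 after turn mm [ 2.  -0.   2.9]
```

View pics/s12.png

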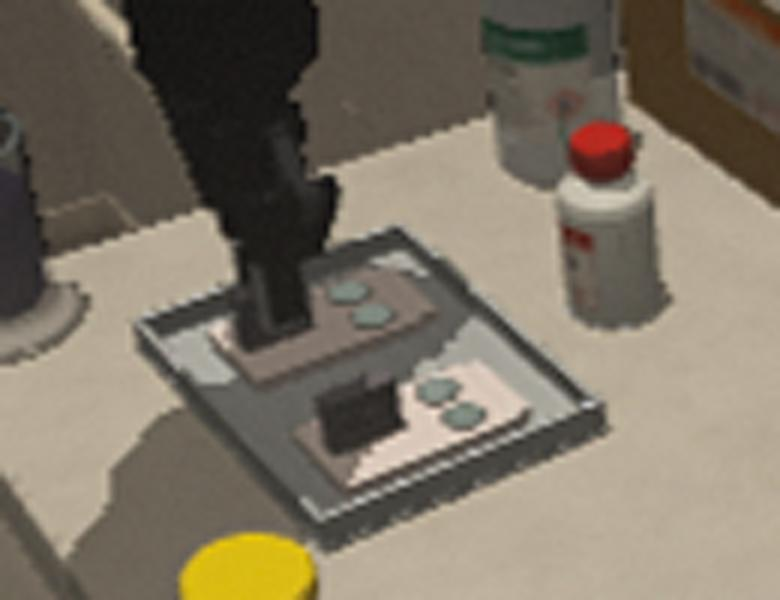

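Both sit well inside. Lower the last few mm and release, then retreat.

Emit:
arm_command:
  motion:
    - [[0.0,0,0,0.003,0],[0.0,0,0,0.002,0],[0.0,0,0,0,0],[0.04,0,0,0,0],[0.04,0,0,0,0],[0.04,0,0,0,0],[0.04,0,0,0,0],[0.04,0,0,-0.02,0],[0.04,0,0,-0.025,0],[0.04,0,0,-0.025,0]]

```text
t: 16.53
position: [0.4008, 0.3174, 0.1102]
orientation: [-3.14, -0.002, -3.106]
wrist_force: [-0.2, -0.3, 0.2]
opening: 0.0401
```

```bash
python3 -c "
from h import *
plan(tw([.4502,.005,-.2125],(-21,0,110)),-.2125)
crop('side','s13',160,130,130,100,6)
crop('side','s14',255,220,130,100,6)
crop('top','t14',290,130,130,118,6)"
```

```text
t 16.53 pos [0.4008 0.3174 0.1102] yaw -177.9 open 0.0401 F [-0.2 -0.3  0.2]
to [0.4297 0.0094 0.11  ] shift tool (before turn) mm [-1.770e+01 -3.088e+02  2.000e-01] turn units 2.37 after turn mm [-9.310e+01 -2.949e+02  2.000e-01]
```

View pics/s13.png

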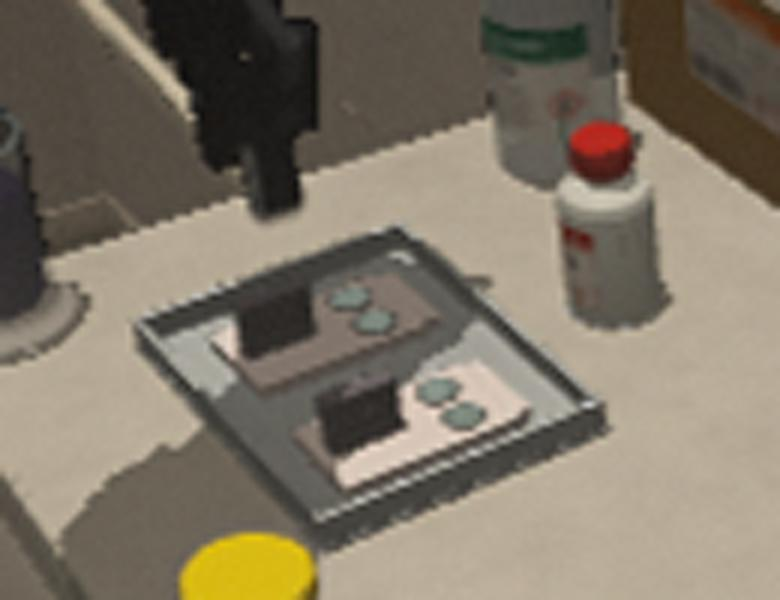

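View pics/s14.png

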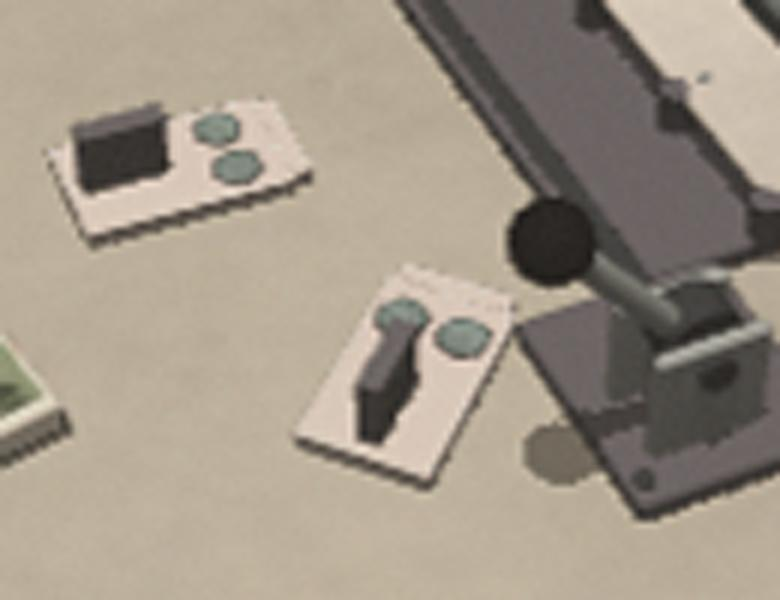

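View pics/t14.png

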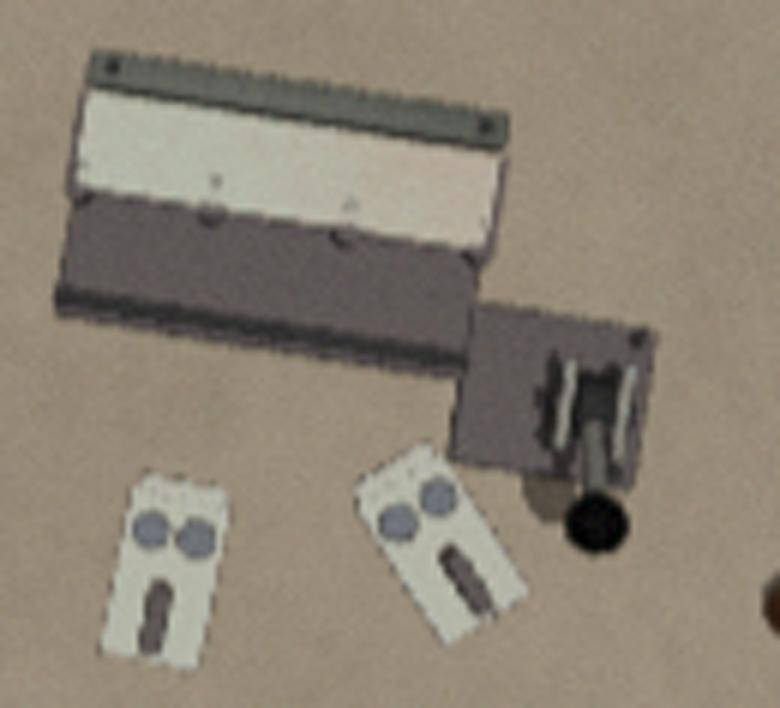

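```bash
cat > fit1.py <<'E'
from h import *
np.set_printoptions(precision=4,suppress=True)
loc=[(45,22,8),(45,-22,8),(-45,-25,8),(-45,25,8)]
t=[(360,487),(434,447),(528,592),(447,645)]; s=[(405,265),(517,300),(430,488),(297,440)]
p,e=fit([("top",6,290,130,list(zip(loc,t))),("side",6,255,220,list(zip(loc,s)))],0,[.45,-.12,.5]);print(p,np.degrees(p[2]));print(e)
k=dk(-124.6,-160,110); f=tw(p,(-23,0,36)); print("knob",k,"fin",f)
c,s_=np.cos(p[2]),np.sin(p[2]); d=k-f; print("knob rel in carrier frame",c*d[0]+s_*d[1],-s_*d[0]+c*d[1])
E
python3 fit1.py
```

```text
[ 0.4597 -0.1299  0.5435] 31.139634476940174
[[-0.6156  0.7869]
 [-0.3463 -0.6558]
 [ 1.6262  0.5123]
 [ 0.7631  0.945 ]
 [ 0.3133 -0.0351]
 [ 0.7245  0.0649]
 [ 0.1669 -0.6834]
 [-0.6305 -0.4468]]
knob [ 0.4687 -0.1886  0.11  ] fin [ 0.4401 -0.1418  0.036 ]
knob rel in carrier frame 0.00028744245202982216 -0.05481080221837685
```

Emit:
arm_command:
  motion:
    - [[0.04,0,0,0,1.18],[0.04,0,0,0,1.19],[0.04,-0.0093,-0.0295,0,0],[0.04,-0.0093,-0.0295,0,0],[0.04,-0.0093,-0.0295,0,0],[0.04,-0.0093,-0.0295,0,0],[0.04,-0.0093,-0.0295,0,0],[0.04,-0.0093,-0.0295,0,0],[0.04,-0.0093,-0.0295,0,0],[0.04,-0.0093,-0.0295,0,0]]

```text
t: 17.52
position: [0.4236, 0.0699, 0.1091]
orientation: [-3.141, -0.002, 2.93]
wrist_force: [1.0, 1.1, 0.6]
opening: 0.0402
```

Emit:
arm_command:
  motion:
    - [[0.04,-0.0093,-0.0295,0,0],[0.04,-0.0093,-0.0295,0,0],[0.04,0,0,0.018,0],[0.04,0,0,0.018,0],[0.04,0,0,0.018,0],[0.04,0,0,0.017,0],[0.04,0,0,0,0],[0.04,0,0,0,0],[0.04,0,0,0,0],[0.04,0,0,0,0]]

```text
t: 18.35
position: [0.4305, 0.0099, 0.0396]
orientation: [3.141, 0.001, 2.93]
wrist_force: [-0.3, -0.2, -0.5]
opening: 0.0403
```

```bash
python3 -c "
from h import *
plan(tw([.4502,.005,-.2125],(-21,0,37)),-.2125)
crop('side','s15',235,180,130,100,6)"
```

```text
t 18.35 pos [0.4305 0.0099 0.0396] yaw 167.9 open 0.0403 F [-0.3 -0.2 -0.5]
to [0.4297 0.0094 0.037 ] shift tool (before turn) mm [ 0.7 -0.6  2.6] turn units 0.00 after turn mm [ 0.7 -0.6  2.6]
```

View pics/s15.png

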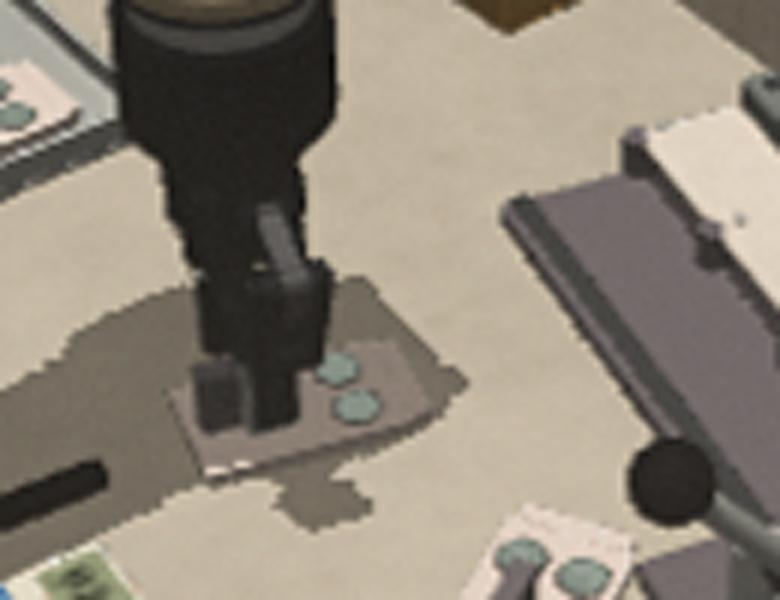

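Emit:
arm_command:
  motion:
    - [[0.04,0,0,0.002,0],[0.0,0,0,0,0],[0.0,0,0,0,0],[0.0,0,0,0,0],[0.0,0,0,0,0],[0.0,0,0,0,0],[0.0,0,0,0,0],[0.0,0,0,0,0],[0.0,0,0,-0.015,0],[0.0,0,0,-0.015,0]]

```text
t: 19.23
position: [0.4293, 0.0098, 0.0667]
orientation: [-3.141, -0.003, 2.929]
wrist_force: [1.0, 0.1, -0.3]
opening: 0.0084
```

```bash
python3 -c "
from h import *
plan(dk(-88,66,70),DOCK[2])
crop('side','s16',235,180,130,100,6)"
```

```text
t 19.23 pos [0.4293 0.0098 0.0667] yaw 167.8 open 0.0084 F [ 1.   0.1 -0.3]
to [0.5455 0.0271 0.07  ] shift tool (before turn) mm [-109.9   41.4   -3.3] turn units -0.29 after turn mm [-111.1   38.    -3.3]
```

View pics/s16.png

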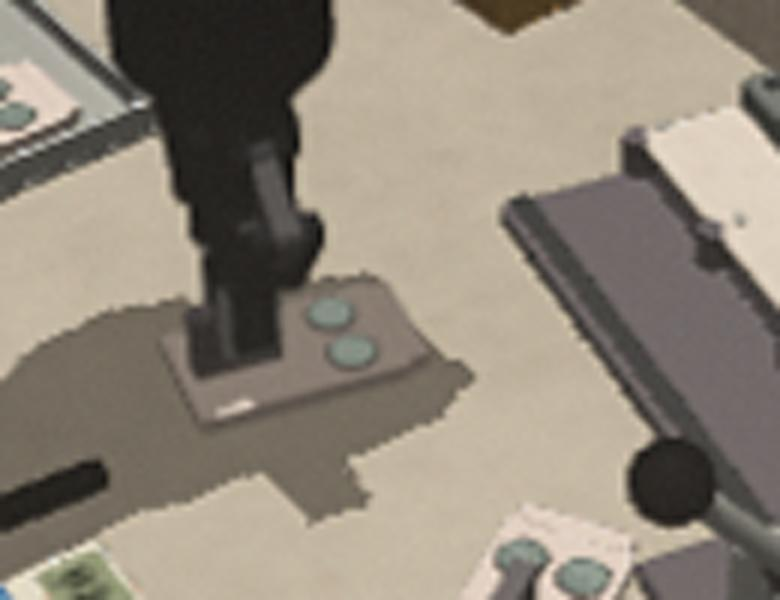

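Emit:
arm_command:
  motion:
    - [[0.0,0,0,-0.003,-0.29],[0.0,-0.0185,0.0063,0,0],[0.0,-0.0185,0.0063,0,0],[0.0,-0.0185,0.0063,0,0],[0.0,-0.0185,0.0063,0,0],[0.0,-0.0185,0.0063,0,0],[0.0,-0.0185,0.0063,0,0],[0.0,0,0,0.01,0],[0.0,0,0,0.008,0],[0.0,0,0,0,0]]

```text
t: 20.12
position: [0.543, 0.0266, 0.0493]
orientation: [-3.14, -0.007, 2.96]
wrist_force: [-0.9, 0.3, -1.5]
opening: 0.0081
```

```bash
python3 -c "
from h import *
plan(dk(-88,66,48),DOCK[2])
crop('side','s17',285,160,100,80,8)
crop('top','t17',290,130,100,90,7)"
```

```text
t 20.12 pos [0.543  0.0266 0.0493] yaw 169.6 open 0.0081 F [-0.9  0.3 -1.5]
to [0.5455 0.0271 0.048 ] shift tool (before turn) mm [-2.4  0.9  1.3] turn units 0.00 after turn mm [-2.4  0.9  1.3]
```

View pics/s17.png

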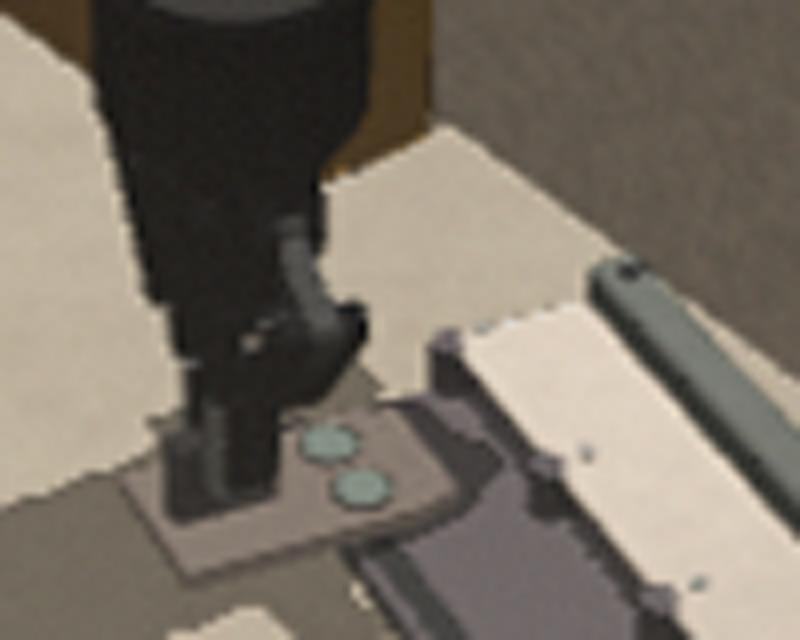

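View pics/t17.png

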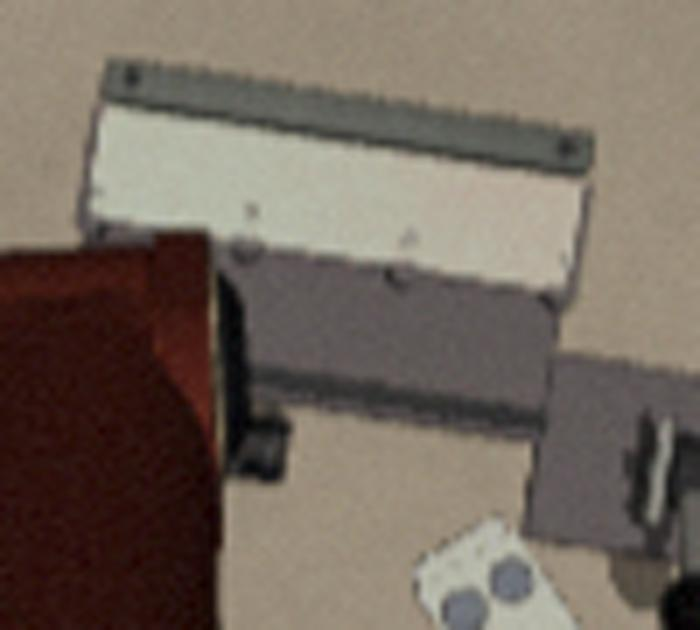

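```bash
cat > ov.py <<'E'
from h import *
import sys
def ov(src,dst,x,y,w,h,k,sets,n="side"):
    im=cv2.imread(f"pics/{src}_full.png")[y:y+h,x:x+w]; im=cv2.resize(im,None,fx=k,fy=k,interpolation=cv2.INTER_CUBIC)
    for pts,col in sets:
        q=(proj(n,np.array(pts))-[x,y]+.5)*k-.5
        cv2.polylines(im,[np.round(q).astype(int)],True,col,1)
    cv2.imwrite(f"pics/{dst}.png",im)
def carrier(pose,z): return [tw(pose,(a,b,z+8)) for a,b in [(45,22),(37,22),(37,25),(-45,25),(-45,-25),(37,-25),(37,-22),(45,-22)]]
def slot(y0): return [dk(a,y0+b,10) for a,b in [(-64,26.5),(-8,26.5),(-8,-26.5),(-64,-26.5)]]
def roof(): return [dk(a,b,28) for a,b in [(-2,102),(45,102),(45,-102),(-2,-102)]]
E
python3 -c "
from ov import *
s=r.read_state();p=s['position'];yaw=s['orientation'][2]-np.pi
c=tw([p[0],p[1],yaw],(21,0,0))
ov('s17','s17o',285,160,100,80,8,[(carrier([c[0],c[1],yaw],p[2]*1000-36),(0,0,255)),(slot(66),(0,255,0)),(roof(),(255,0,0))])"
```

```text
(no output)
```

View pics/s17o.png

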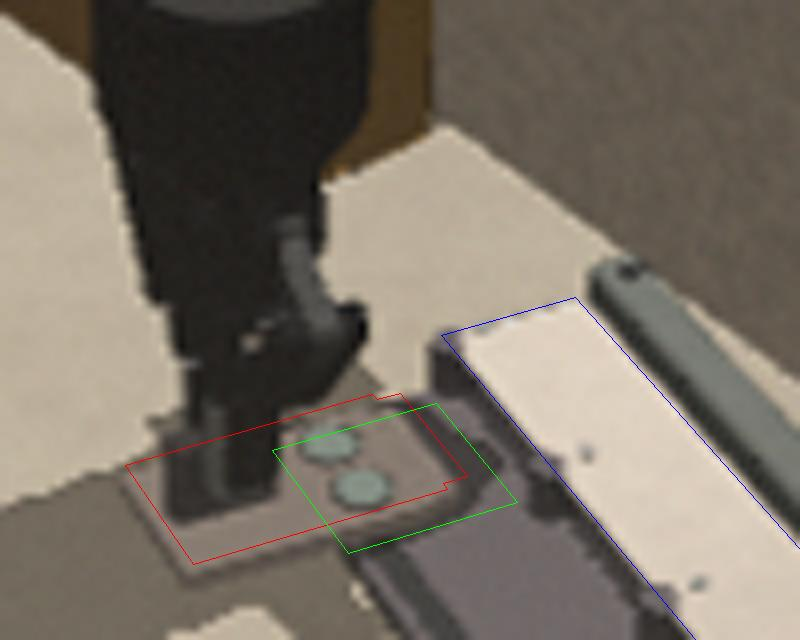

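Emit:
arm_command:
  motion:
    - [[0.0,0,0.0005,0.001,0],[0.0,0,0,0.001,0],[0.0,0,0,0.001,0],[0.0,0,0,0,0],[0.0,-0.006,0,0,0],[0.0,-0.006,0,0,0],[0.0,0,0,0,0],[0.0,0,0,0,0],[0.0,0,0,0,0],[0.0,0,0,0,0]]

```text
t: 21.05
position: [0.5578, 0.0253, 0.0489]
orientation: [-3.141, -0.001, 2.96]
wrist_force: [-0.0, -0.6, -0.7]
opening: 0.0086
```

```bash
python3 -c "
from ov import *
plan(dk(-21,66,46),DOCK[2])
s=r.read_state();p=s['position'];yaw=s['orientation'][2]-np.pi
c=tw([p[0],p[1],yaw],(21,0,0))
crop('side','s18',285,160,100,80,8)
ov('s18','s18o',285,160,100,80,8,[(carrier([c[0],c[1],yaw],p[2]*1000-36),(0,0,255)),(slot(66),(0,255,0)),(roof(),(255,0,0))])"
```

```text
t 21.05 pos [0.5578 0.0253 0.0489] yaw 169.6 open 0.0086 F [-0.  -0.6 -0.7]
to [0.6114 0.015  0.046 ] shift tool (before turn) mm [-54.6  -0.4   2.9] turn units -0.00 after turn mm [-54.6  -0.4   2.9]
```

View pics/s18o.png

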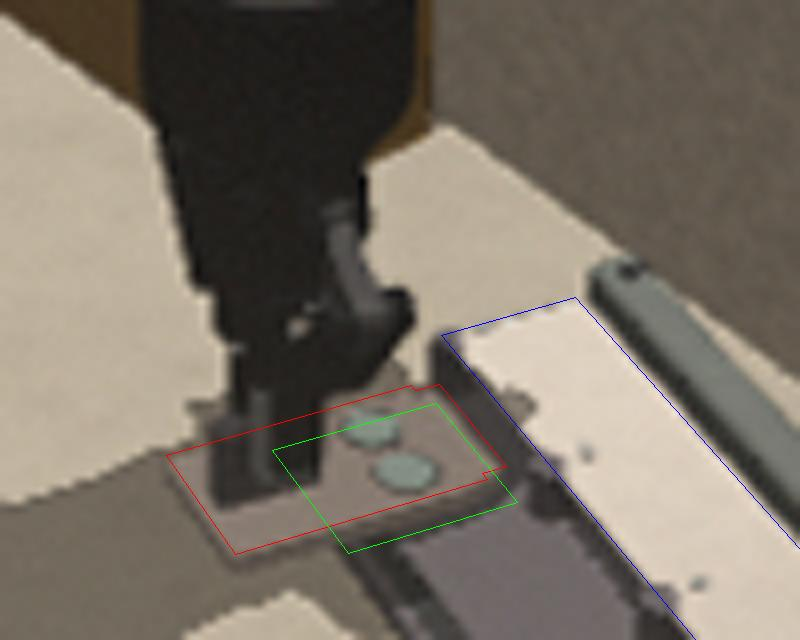

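Emit:
arm_command:
  motion:
    - [[0.0,0,0,0.0015,0],[0.0,-0.004,0,0,0],[0.0,-0.004,0,0,0],[0.0,-0.004,0,0,0],[0.0,-0.004,0,0,0],[0.0,-0.004,0,0,0],[0.0,-0.004,0,0,0],[0.0,0,0,0,0],[0.0,0,0,0,0],[0.0,0,0,0,0]]

```text
t: 21.93
position: [0.5821, 0.0208, 0.0475]
orientation: [3.142, 0.001, 2.96]
wrist_force: [0.9, -0.5, 0.9]
opening: 0.0086
```

```bash
python3 -c "
from h import *
plan(dk(-21,66,46),DOCK[2])
crop('side','s19',285,160,100,80,8)"
```

```text
t 21.93 pos [0.5821 0.0208 0.0475] yaw 169.6 open 0.0086 F [ 0.9 -0.5  0.9]
to [0.6114 0.015  0.046 ] shift tool (before turn) mm [-29.9  -0.4   1.5] turn units -0.00 after turn mm [-29.9  -0.4   1.5]
```

View pics/s19.png

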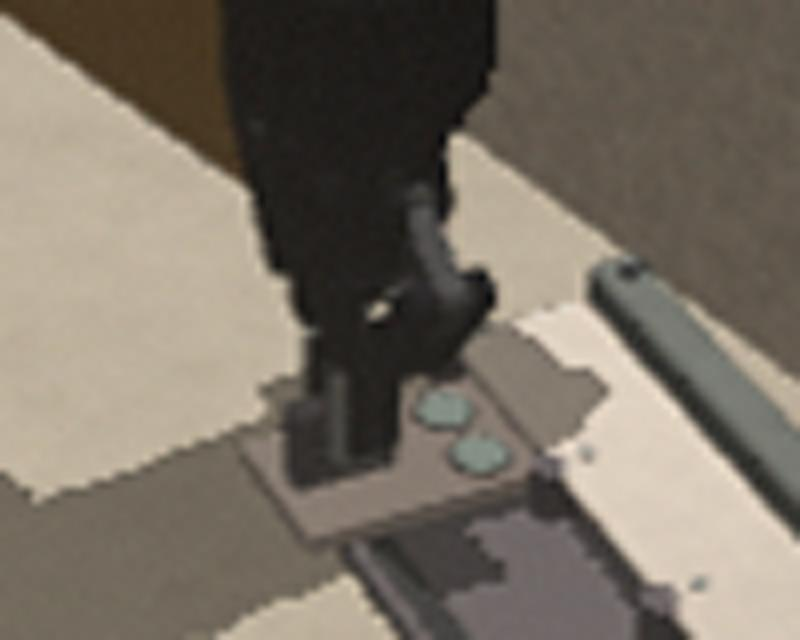

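Emit:
arm_command:
  motion:
    - [[0.0,-0.003,0,0.001,0],[0.0,-0.004,0,0,0],[0.0,-0.004,0,0,0],[0.0,-0.004,0,0,0],[0.0,-0.004,0,0,0],[0.0,-0.004,0,0,0],[0.0,0,0,0,0],[0.0,0,0,0,0],[0.0,0,0,0,0],[0.0,0,0,0,0]]

```text
t: 22.82
position: [0.6027, 0.0172, 0.0475]
orientation: [-3.141, -0.003, 2.96]
wrist_force: [-3.4, 0.7, 8.6]
opening: 0.0087
```

Emit:
arm_command:
  motion:
    - [[0.0,-0.002,0,0,0],[0.0,-0.002,0,0,0],[0.0,-0.002,0,0,0],[0.0,-0.002,0,0,0],[0.0,-0.002,0,0,0],[0.0,0,0,0,0],[0.0,0,0,0,0],[0.0,0,0,0,0],[0.0,0,0,0,0],[0.0,0,0,0,0]]

```text
t: 23.65
position: [0.6118, 0.0154, 0.0475]
orientation: [-3.141, -0.005, 2.96]
wrist_force: [-5.6, 1.2, 8.8]
opening: 0.0085
```

```bash
python3 -c "
from h import *
plan(dk(-21,66,46),DOCK[2])
crop('side','s20',285,160,100,80,8)"
```

```text
t 23.65 pos [0.6118 0.0154 0.0475] yaw 169.6 open 0.0085 F [-5.6  1.2  8.8]
to [0.6114 0.015  0.046 ] shift tool (before turn) mm [ 0.4 -0.5  1.5] turn units 0.00 after turn mm [ 0.4 -0.5  1.5]
```

View pics/s20.png

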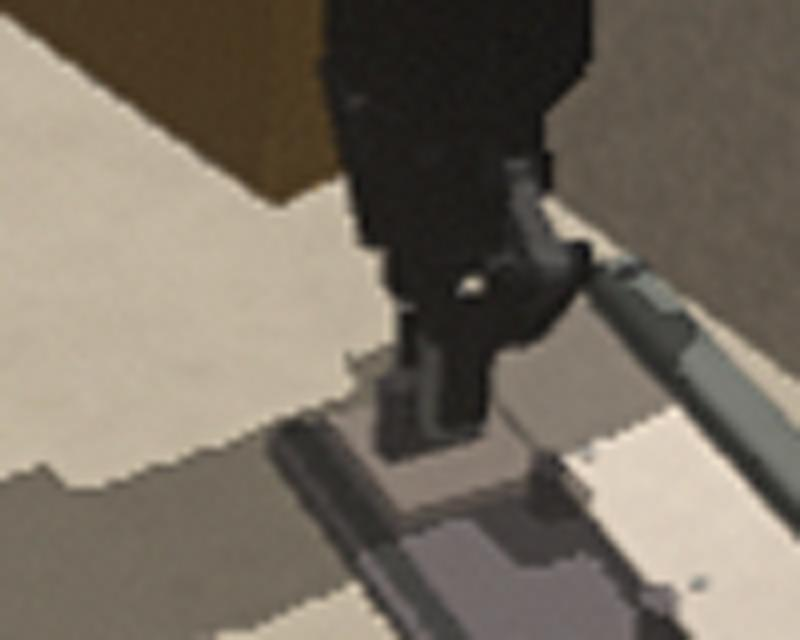

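Emit:
arm_command:
  motion:
    - [[0.0,0,0,-0.0015,0],[0.0,-0.001,0,0,0],[0.0,-0.001,0,0,0],[0.0,-0.001,0,0,0],[0.0,-0.001,0,0,0],[0.0,0,0,0,0],[0.0,0,0,0,0],[0.0,0,0,0,0],[0.0,0,0,0,0],[0.0,0,0,0,0]]

```text
t: 24.53
position: [0.6141, 0.015, 0.0476]
orientation: [-3.141, -0.009, 2.96]
wrist_force: [-8.3, 1.1, 6.7]
opening: 0.0086
```

```bash
python3 -c "
from h import *
plan(dk(-21,66,46),DOCK[2])"
```

```text
t 24.53 pos [0.6141 0.015  0.0476] yaw 169.6 open 0.0086 F [-8.3  1.1  6.7]
to [0.6114 0.015  0.046 ] shift tool (before turn) mm [ 2.7 -0.5  1.6] turn units 0.00 after turn mm [ 2.7 -0.5  1.6]
```

Emit:
arm_command:
  motion:
    - [[0.0,-0.001,0,-0.001,0],[0.0,-0.001,0,0,0],[0.0,-0.001,0,0,0],[0.0,-0.001,0,0,0],[0.0,0,0,0,0],[0.0,0,0,0,0],[0.0,0,0,0,0],[0.0,0,0,0,0],[0.0,0,0,0,0],[0.0,0,0,0,0]]

```text
t: 25.37
position: [0.6144, 0.015, 0.048]
orientation: [-3.14, -0.018, 2.96]
wrist_force: [-13.7, 2.2, 10.0]
opening: 0.0086
```

```bash
python3 -c "
from h import *
plan(dk(-21,66,46),DOCK[2])
crop('side','s21',285,160,100,80,8)"
```

```text
t 25.37 pos [0.6144 0.015  0.048 ] yaw 169.6 open 0.0086 F [-13.7   2.2  10. ]
to [0.6114 0.015  0.046 ] shift tool (before turn) mm [ 3.  -0.5  2. ] turn units 0.00 after turn mm [ 3.  -0.5  2. ]
```

View pics/s21.png

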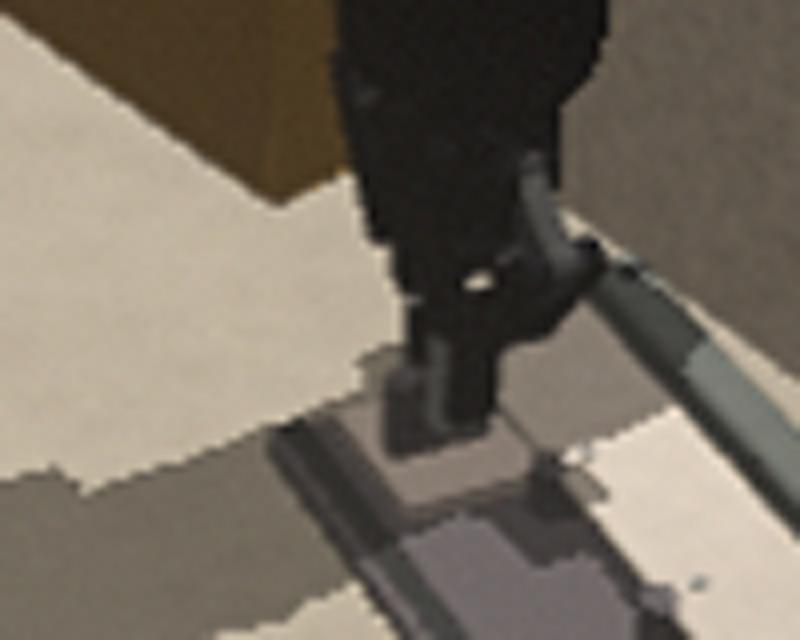

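Emit:
arm_command:
  motion:
    - [[0.0,0.002,0,0,0],[0.0,0.002,0,0,0],[0.0,0,0,0,0],[0.03,0,0,0,0],[0.03,0,0,0,0],[0.03,0,0,0,0],[0.03,0,0,0,0],[0.03,0,0,-0.02,0],[0.03,0,0,-0.025,0],[0.03,0,0,-0.03,0]]

```text
t: 26.25
position: [0.6174, 0.014, 0.1234]
orientation: [-3.141, -0.003, 2.96]
wrist_force: [0.8, -0.4, -0.4]
opening: 0.0294
```

```bash
python3 -c "
from ov import *
N=[.4597,-.1299,.5435]
plan(tw(N,(-21,28,125)),N[2])
crop('side','s22',285,160,100,80,8)
ov('s22','s22o',285,160,100,80,8,[(carrier(dk(0,66,0).tolist()[:2]+[DOCK[2]],10),(0,0,255)),(roof(),(255,0,0))])
crop('side','s23',255,220,130,100,6)"
```

```text
t 26.25 pos [0.6174 0.014  0.1234] yaw 169.6 open 0.0294 F [ 0.8 -0.4 -0.4]
to [ 0.4272 -0.1168  0.125 ] shift tool (before turn) mm [ 163.4 -163.1   -1.6] turn units -6.93 after turn mm [230.4 -13.6  -1.6]
```

View pics/s22o.png

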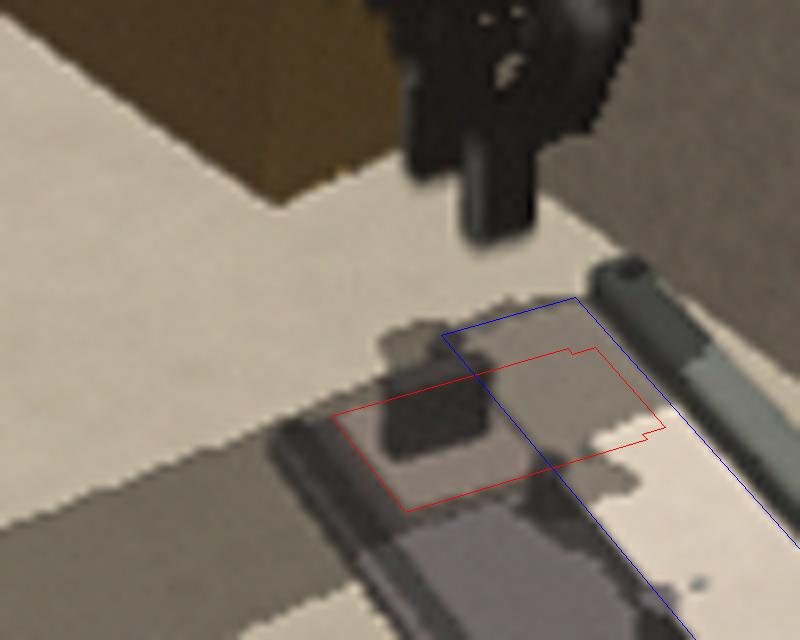

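View pics/s23.png

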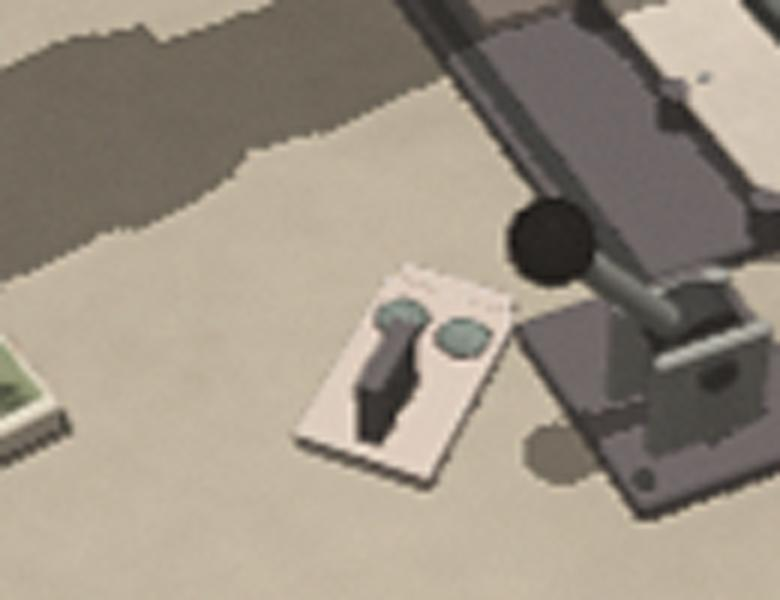

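Emit:
arm_command:
  motion:
    - [[0.03,0,0,0,-1.155],[0.03,0,0,0,-1.155],[0.03,0,0,0,-1.155],[0.03,0,0,0,-1.155],[0.03,0,0,0,-1.155],[0.03,0,0,0,-1.155],[0.03,0.0288,-0.0017,0,0],[0.03,0.0288,-0.0017,0,0],[0.03,0.0288,-0.0017,0,0],[0.03,0.0288,-0.0017,0,0]]

```text
t: 27.18
position: [0.5221, -0.052, 0.1236]
orientation: [-3.141, 0.0, -2.598]
wrist_force: [-0.3, -0.6, -0.0]
opening: 0.0304
```

Emit:
arm_command:
  motion:
    - [[0.03,0.0288,-0.0017,0,0],[0.03,0.0288,-0.0017,0,0],[0.03,0.0288,-0.0017,0,0],[0.03,0.0288,-0.0017,0,0],[0.085,0,0,0,0],[0.085,0,0,0,0],[0.085,0,0,0,0],[0.085,0,0,0,0],[0.085,0,0,0,0],[0.085,0,0,0,0]]

```text
t: 28.02
position: [0.4288, -0.1159, 0.1239]
orientation: [-3.141, 0.001, -2.596]
wrist_force: [-0.8, 0.7, -0.6]
opening: 0.0853
```

```bash
python3 -c "
from ov import *
N=[.4597,-.1299,.5435]
plan(tw(N,(-21,28,38)),N[2])
crop('side','s24',255,180,130,120,6)"
```

```text
t 28.02 pos [ 0.4288 -0.1159  0.1239] yaw -148.7 open 0.0853 F [-0.8  0.7 -0.6]
to [ 0.4272 -0.1168  0.038 ] shift tool (before turn) mm [ 1.8  0.1 85.9] turn units 0.02 after turn mm [ 1.8  0.1 85.9]
```

View pics/s24.png

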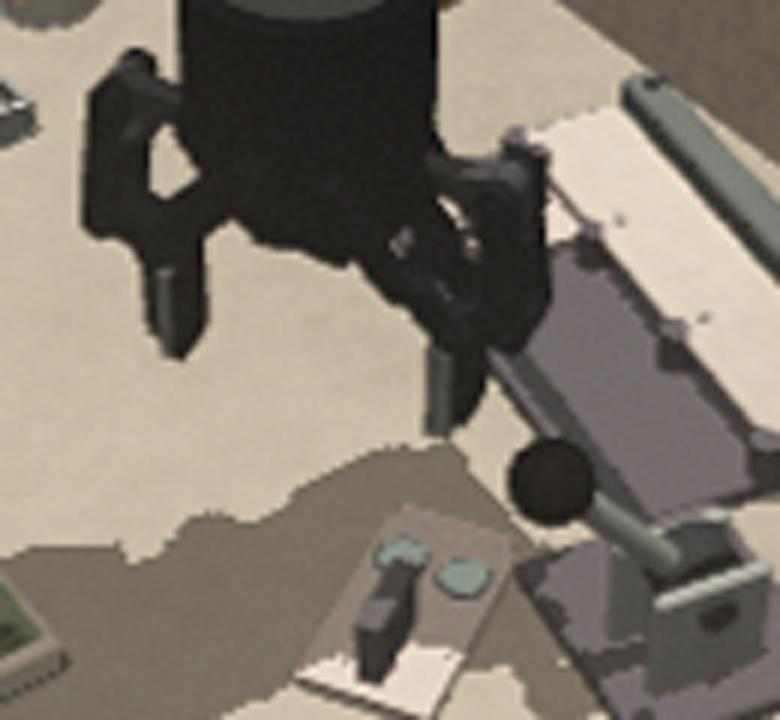

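Emit:
arm_command:
  motion:
    - [[0.055,0,0,-0.02,0],[0.055,0,0,-0.02,0],[0.055,0,0,-0.02,0],[0.055,0,0,0,1.15],[0.055,0,0,0,1.15],[0.055,0,0,0,1.15],[0.055,0,0,0,1.15],[0.055,0,0,0,1.15],[0.055,0,0,0,1.15],[0.055,0,0,0,1.15]]

```text
t: 28.9
position: [0.4282, -0.1162, 0.184]
orientation: [3.142, 0.0, 2.838]
wrist_force: [-0.3, -0.3, -0.6]
opening: 0.0552
```

Emit:
arm_command:
  motion:
    - [[0.055,0,0,0,1.15],[0.055,0,0,0,1.15],[0.055,0,0,0,1.15],[0.055,0,0,0,1.15],[0.055,0,0,0,1.15],[0.055,0,0,0,1.15],[0.055,0,0,0,0.05],[0.055,0,0,0,0],[0.055,0,0,0,0],[0.055,0,0,0,0]]

```text
t: 29.73
position: [0.428, -0.1166, 0.184]
orientation: [3.142, -0.0, 2.117]
wrist_force: [0.1, 0.4, -0.1]
opening: 0.0552
```

```bash
python3 -c "
from ov import *
N=[.4597,-.1299,.5435]
print(r.read_state()['joints'])
plan(tw(N,(-23,8,110)),N[2]+np.pi/2)
crop('side','s25',255,180,130,120,6)"
```

```text
[ 0.04148557  0.40402248  0.24000577  2.08213759 -0.15089854  0.67146274
  0.92722691]
t 29.73 pos [ 0.428  -0.1166  0.184 ] yaw 121.3 open 0.0552 F [ 0.1  0.4 -0.1]
to [ 0.4359 -0.1349  0.11  ] shift tool (before turn) mm [-19.8  -2.8  74. ] turn units 0.02 after turn mm [-19.8  -2.8  74. ]
```

View pics/s25.png

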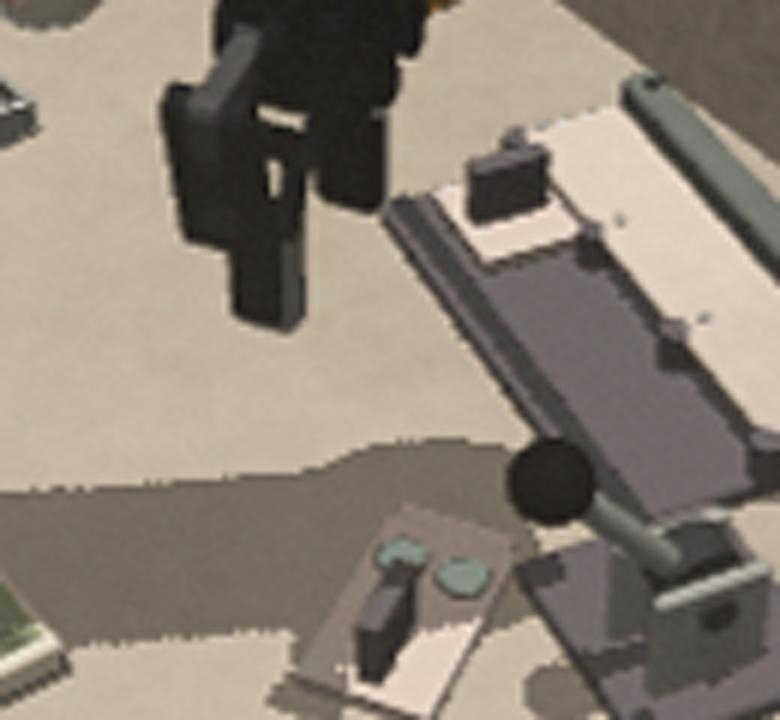

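Emit:
arm_command:
  motion:
    - [[0.055,-0.0095,-0.0014,0,0],[0.055,-0.0095,-0.0014,0,0],[0.055,0,0,0.025,0],[0.055,0,0,0.025,0],[0.055,0,0,0.024,0],[0.055,0,0,0.015,0],[0.055,0,0,0.01,0],[0.055,0,0,0.005,0],[0.055,0,0,0,0],[0.055,0,0,0,0]]

```text
t: 30.62
position: [0.4358, -0.1352, 0.0802]
orientation: [3.141, 0.001, 2.114]
wrist_force: [0.3, -0.6, 0.5]
opening: 0.0547
```

```bash
python3 -c "
from ov import *
N=[.4597,-.1299,.5435]
plan(tw(N,(-23,9,38)),N[2]+np.pi/2)
crop('side','s26',255,180,130,120,6)"
```

```text
t 30.62 pos [ 0.4358 -0.1352  0.0802] yaw 121.1 open 0.0547 F [ 0.3 -0.6  0.5]
to [ 0.4354 -0.1341  0.038 ] shift tool (before turn) mm [ 1.1  0.2 42.2] turn units -0.00 after turn mm [ 1.1  0.2 42.2]
```

View pics/s26.png

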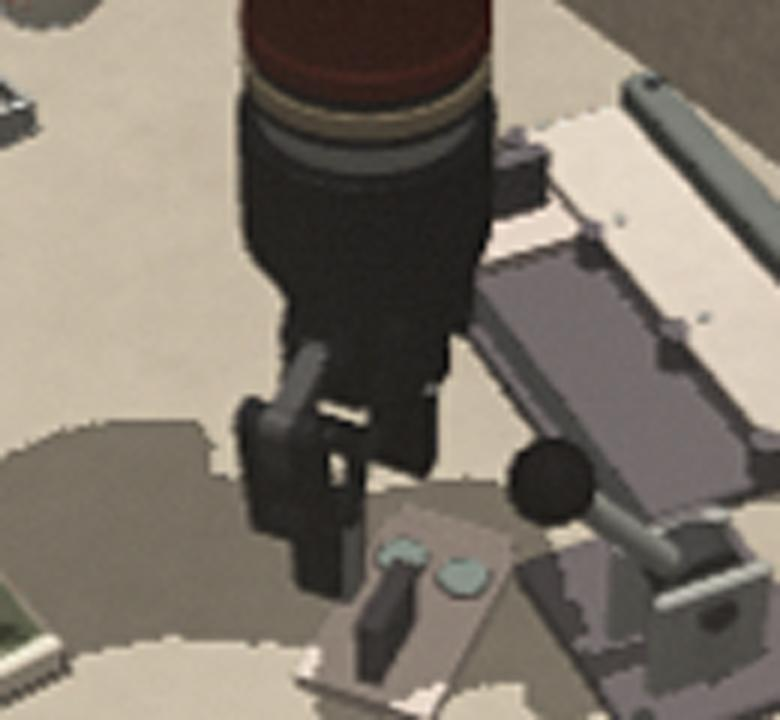

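Emit:
arm_command:
  motion:
    - [[0.055,0.001,0,0.01,0],[0.055,0,0,0.01,0],[0.055,0,0,0.01,0],[0.055,0,0,0.008,0],[0.055,0,0,0,0],[0.055,0,0,0,0],[0.055,0,0,0,0],[0.055,0,0,0,0],[0.055,0,0,0,0],[0.055,0,0,0,0]]

```text
t: 31.5
position: [0.4351, -0.1335, 0.0424]
orientation: [3.141, 0.001, 2.115]
wrist_force: [0.1, -0.2, 0.5]
opening: 0.0551
```

```bash
python3 -c "
from ov import *
N=[.4597,-.1299,.5435]
plan(tw(N,(-23,9,38)),N[2]+np.pi/2)
crop('side','s27',275,210,100,90,8)"
```

```text
t 31.50 pos [ 0.4351 -0.1335  0.0424] yaw 121.2 open 0.0551 F [ 0.1 -0.2  0.5]
to [ 0.4354 -0.1341  0.038 ] shift tool (before turn) mm [-0.6 -0.1  4.4] turn units 0.01 after turn mm [-0.6 -0.1  4.4]
```

View pics/s27.png

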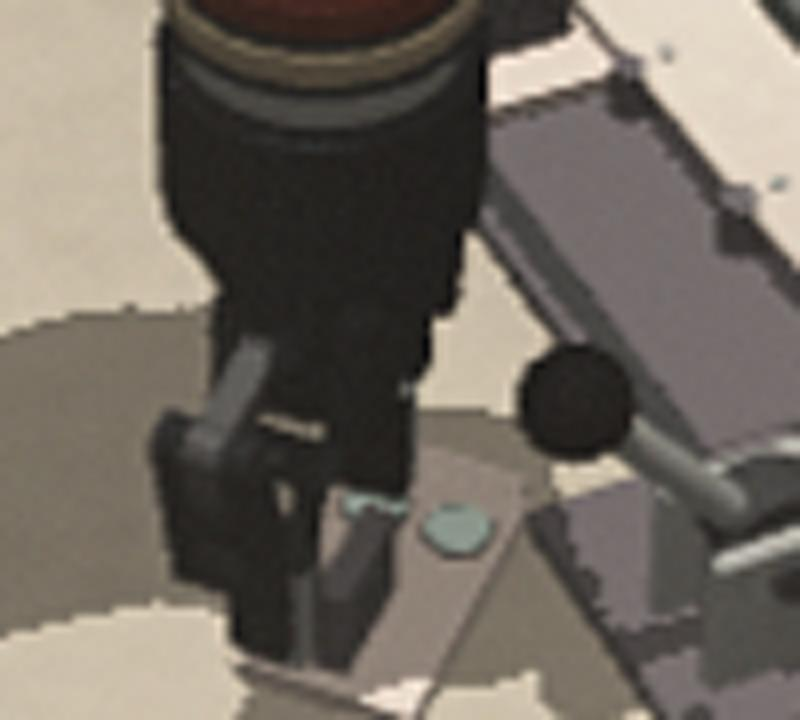

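Emit:
arm_command:
  motion:
    - [[0.055,-0.005,0,0,0],[0.0,0,0,0,0],[0.0,0,0,0,0],[0.0,0,0,0,0],[0.0,0,0,0,0],[0.0,0,0,0,0],[0.0,0,0,0,0],[0.0,0,0,0,0],[0.0,0.002,0,-0.006,0],[0.0,0.002,0,-0.006,0]]

```text
t: 32.38
position: [0.4347, -0.134, 0.054]
orientation: [-3.14, -0.002, 2.115]
wrist_force: [-0.9, 0.1, -0.6]
opening: 0.0323
```

```bash
python3 -c "
from ov import *
plan(dk(-153,10,54),DOCK[2]+np.pi/2)
crop('side','s28',275,210,100,90,8)"
```

```text
t 32.38 pos [ 0.4347 -0.134   0.054 ] yaw 121.2 open 0.0323 F [-0.9  0.1 -0.6]
to [ 0.4714 -0.0162  0.054 ] shift tool (before turn) mm [81.7 92.3 -0. ] turn units 6.93 after turn mm [122.4  14.9  -0. ]
```

View pics/s28.png

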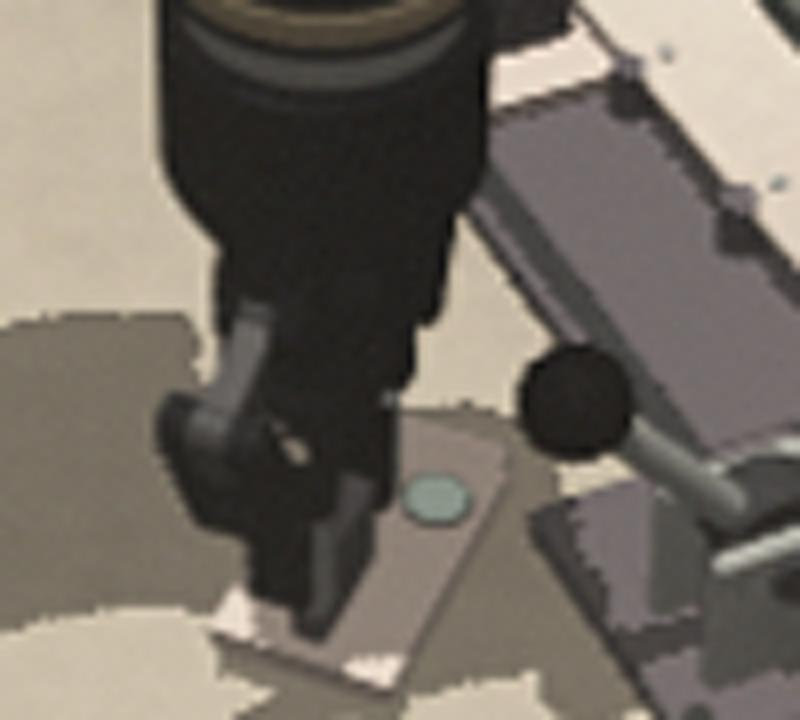

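Emit:
arm_command:
  motion:
    - [[0.0,0.0136,0.0154,0,0],[0.0,0.0136,0.0154,0,0],[0.0,0.0136,0.0154,0,0],[0.0,0.0136,0.0154,0,0],[0.0,0.0136,0.0154,0,0],[0.0,0.0136,0.0154,0,0],[0.0,0,0,0,1.0],[0.0,0,0,0,1.0],[0.0,0,0,0,1.0],[0.0,0,0,0,1.0]]

```text
t: 33.27
position: [0.4719, -0.016, 0.0541]
orientation: [-3.141, -0.001, 1.692]
wrist_force: [0.2, -1.1, 0.4]
opening: 0.0318
```

Emit:
arm_command:
  motion:
    - [[0.0,0,0,0,1.0],[0.0,0,0,0,1.0],[0.0,0,0,0,0.93],[0.0,0,0,0.004,0],[0.0,0,0,0.004,0],[0.0,0,0,0.002,0],[0.0,0,0,0,0],[0.0,0,0,0,0],[0.0,0,0,0,0],[0.0,0,0,0,0]]

```text
t: 34.1
position: [0.4723, -0.0168, 0.0441]
orientation: [3.141, -0.0, 1.389]
wrist_force: [0.7, 0.4, -0.9]
opening: 0.0316
```

```bash
python3 -c "
from ov import *
plan(dk(-153,10,43),DOCK[2]+np.pi/2)
crop('side','s29',255,190,120,90,6)"
```

```text
t 34.10 pos [ 0.4723 -0.0168  0.0441] yaw 79.6 open 0.0316 F [ 0.7  0.4 -0.9]
to [ 0.4714 -0.0162  0.043 ] shift tool (before turn) mm [ 0.4 -1.   1.1] turn units 0.00 after turn mm [ 0.4 -1.   1.1]
```

View pics/s29.png

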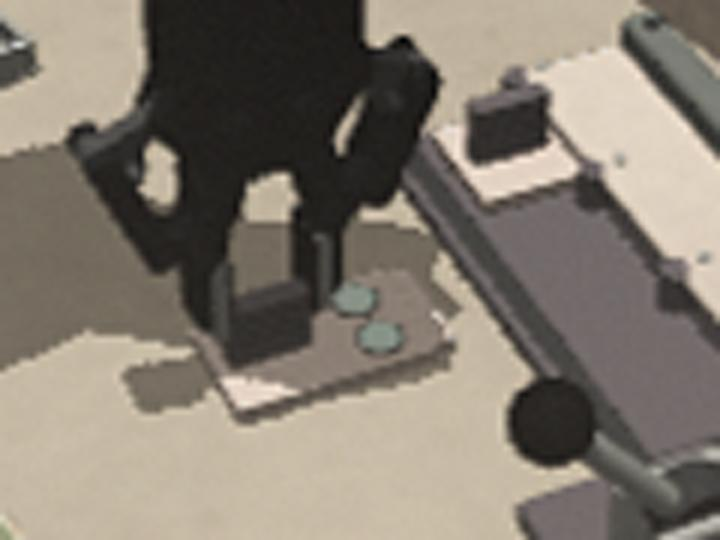

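Emit:
arm_command:
  motion:
    - [[0.0,0,0,0.002,0],[0.0,0,0,0.001,0],[0.0,0,0,0,0],[0.055,0,0,0,0],[0.055,0,0,0,0],[0.055,0,0,0,0],[0.055,0,0,0,0],[0.055,0,0,-0.02,0],[0.055,0,0,-0.025,0],[0.055,0,0,-0.025,0]]

```text
t: 34.98
position: [0.4715, -0.0168, 0.1111]
orientation: [-3.139, 0.001, 1.389]
wrist_force: [0.7, 0.6, 0.4]
opening: 0.0549
```

Emit:
arm_command:
  motion:
    - [[0.04,0,0,0,-1.15],[0.04,0,0,0,-1.15],[0.04,0,0,0,-1.15],[0.04,0,0,0,-1.15],[0.04,0,0,0,-1.15],[0.04,0,0,0,-1.15],[0.04,0,0,0,-1.15],[0.04,0,0,0,-1.15],[0.04,0,0,0,-1.15],[0.04,0,0,0,-1.15]]

```text
t: 35.82
position: [0.472, -0.0168, 0.1108]
orientation: [-3.141, -0.0, 2.599]
wrist_force: [-0.9, -0.1, 0.5]
opening: 0.0397
```

Emit:
arm_command:
  motion:
    - [[0.04,0,0,0,-1.15],[0.04,0,0,0,-1.15],[0.04,0,0,0,-1.15],[0.04,0,0,0,-0.05],[0.04,0,0,0,0],[0.04,0,0,0,0],[0.04,0,0,0,0],[0.04,0,0,0,0],[0.04,0,0,0,0],[0.04,0,0,0,0]]

```text
t: 36.65
position: [0.4722, -0.0166, 0.111]
orientation: [-3.141, -0.0, 2.96]
wrist_force: [0.5, 0.7, -0.3]
opening: 0.04
```

```bash
python3 -c "
from ov import *
plan(dk(-151,10,43),DOCK[2])
crop('side','s30',255,190,130,100,6)"
```

```text
t 36.65 pos [ 0.4722 -0.0166  0.111 ] yaw 169.6 open 0.0400 F [ 0.5  0.7 -0.3]
to [ 0.4734 -0.0166  0.043 ] shift tool (before turn) mm [-1.2  0.2 68. ] turn units -0.00 after turn mm [-1.2  0.2 68. ]
```

View pics/s30.png

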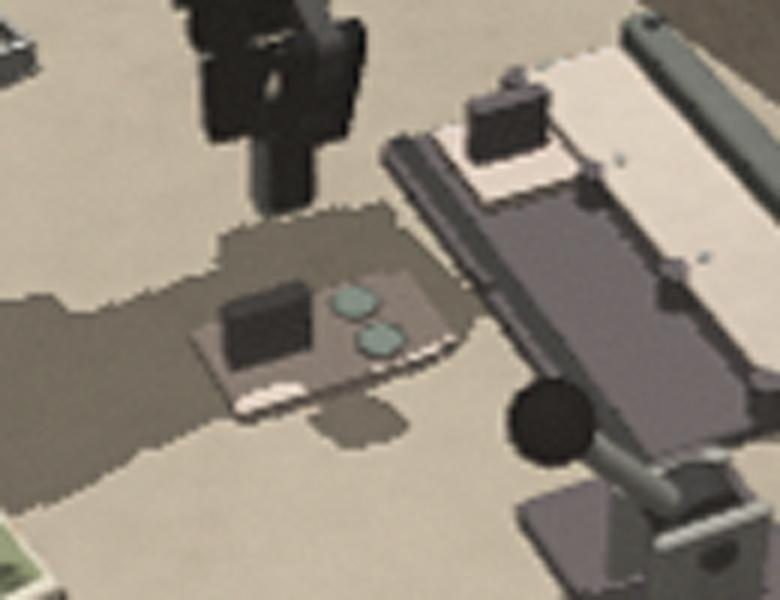

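```bash
python3 -c "
from ov import *
loc=[(45,22,8),(45,-22,8),(-45,-25,8),(-45,25,8)]
p,e=fit([('side',6,255,190,list(zip(loc,[(405,275),(460,332),(240,412),(192,333)])))],0,[.49,-.02,-.18]);print(p,np.degrees(p[2]),e.round(1))
plan(tw(p,(-21,0,39)),p[2])"
```

```text
[ 0.49546285 -0.02355444 -0.16227886] -9.297893712337823 [[ 0.3 -1.4]
 [-0.2  0.7]
 [ 0.4  0.5]
 [-0.5 -0.4]]
t 36.70 pos [ 0.4722 -0.0166  0.111 ] yaw 169.6 open 0.0399 F [-0.1 -0.1  0.4]
to [ 0.4747 -0.0202  0.039 ] shift tool (before turn) mm [-3.1 -3.  72. ] turn units -0.19 after turn mm [-3.1 -3.1 72. ]
```

Emit:
arm_command:
  motion:
    - [[0.04,-0.0015,-0.0035,0,0],[0.04,0,0,0.018,0],[0.04,0,0,0.018,0],[0.04,0,0,0.018,0],[0.04,0,0,0.012,0],[0.04,0,0,0.007,0],[0.04,0,0,0,0],[0.04,0,0,0,0],[0.04,0,0,0,0],[0.04,0,0,0,0]]

```text
t: 37.53
position: [0.4737, -0.0205, 0.0388]
orientation: [3.141, 0.002, 2.96]
wrist_force: [-0.8, 0.1, -0.6]
opening: 0.0398
```

```bash
python3 -c "
from ov import *
plan(dk(-151,6,38),DOCK[2])
crop('side','s31',265,200,100,80,8)"
```

```text
t 37.53 pos [ 0.4737 -0.0205  0.0388] yaw 169.6 open 0.0398 F [-0.8  0.1 -0.6]
to [ 0.4727 -0.0205  0.038 ] shift tool (before turn) mm [ 1.  -0.2  0.8] turn units -0.00 after turn mm [ 1.  -0.2  0.8]
```

View pics/s31.png

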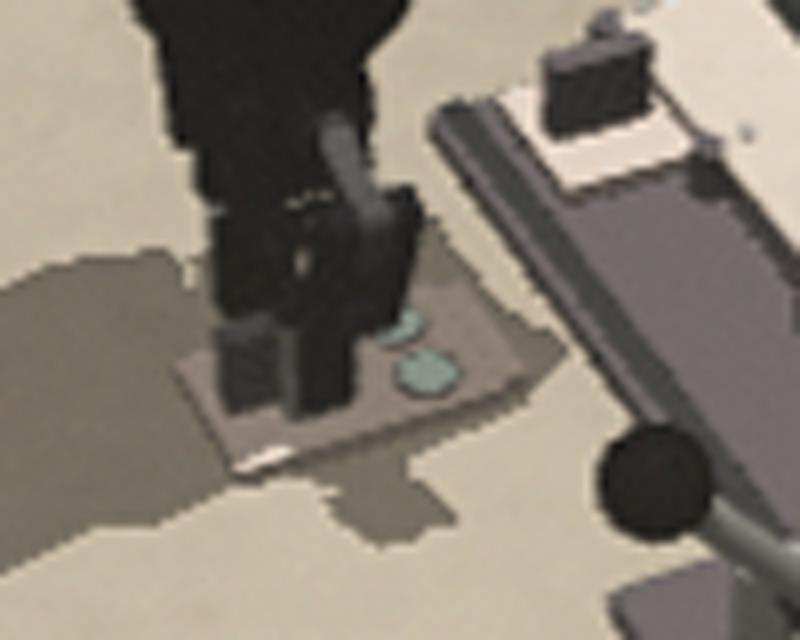

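Emit:
arm_command:
  motion:
    - [[0.04,0,0,0.001,0],[0.0,0,0,0,0],[0.0,0,0,0,0],[0.0,0,0,0,0],[0.0,0,0,0,0],[0.0,0,0,0,0],[0.0,0,0,0,0],[0.0,0,0,0,0],[0.0,0,0,-0.014,0],[0.0,0,0,-0.014,0]]

```text
t: 38.42
position: [0.4722, -0.0204, 0.0645]
orientation: [-3.141, -0.003, 2.96]
wrist_force: [0.3, -0.3, -1.4]
opening: 0.0086
```

```bash
python3 -c "
from ov import *
plan(dk(-86,0.3,66),DOCK[2])
crop('side','s32',265,200,100,80,8)"
```

```text
t 38.42 pos [ 0.4722 -0.0204  0.0645] yaw 169.6 open 0.0086 F [ 0.3 -0.3 -1.4]
to [ 0.5356 -0.0379  0.066 ] shift tool (before turn) mm [-65.5  -5.7  -1.5] turn units -0.00 after turn mm [-65.5  -5.7  -1.5]
```

View pics/s32.png

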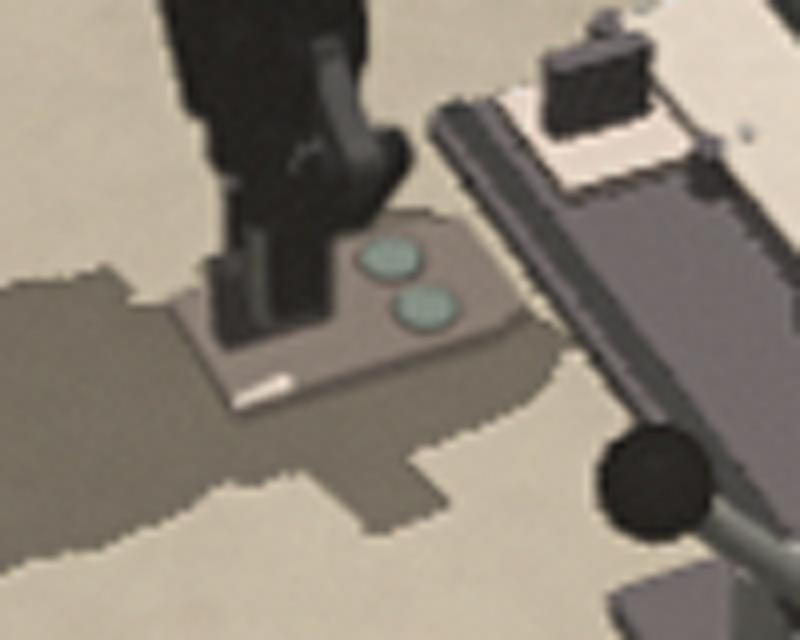

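Emit:
arm_command:
  motion:
    - [[0.0,-0.013,-0.0011,0,0],[0.0,-0.013,-0.0011,0,0],[0.0,-0.013,-0.0011,0,0],[0.0,-0.013,-0.0012,0,0],[0.0,-0.013,-0.0012,0,0],[0.0,0,0,0.006,0],[0.0,0,0,0.006,0],[0.0,0,0,0.004,0],[0.0,0,0,0,0],[0.0,0,0,0,0]]

```text
t: 39.3
position: [0.5345, -0.0374, 0.0483]
orientation: [-3.141, -0.002, 2.96]
wrist_force: [-0.4, 0.0, -0.6]
opening: 0.0086
```

```bash
python3 -c "
from ov import *
plan(dk(-50,0.3,47.5),DOCK[2])
crop('side','s33',305,180,100,80,8)"
```

```text
t 39.30 pos [ 0.5345 -0.0374  0.0483] yaw 169.6 open 0.0086 F [-0.4  0.  -0.6]
to [ 0.571  -0.0444  0.0475] shift tool (before turn) mm [-37.1  -0.3   0.8] turn units 0.00 after turn mm [-37.1  -0.3   0.8]
```

View pics/s33.png

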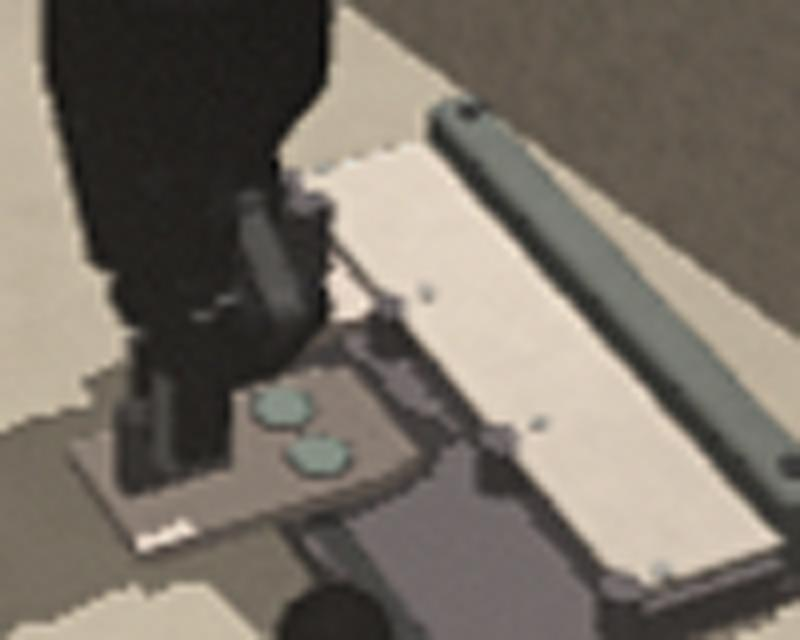

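Emit:
arm_command:
  motion:
    - [[0.0,-0.004,0,0.0005,0],[0.0,-0.004,0,0,0],[0.0,-0.004,0,0,0],[0.0,-0.004,0,0,0],[0.0,-0.004,0,0,0],[0.0,-0.004,0,0,0],[0.0,-0.004,0,0,0],[0.0,-0.004,0,0,0],[0.0,-0.004,0,0,0],[0.0,0,0,0,0]]

```text
t: 40.18
position: [0.5725, -0.0446, 0.0485]
orientation: [-3.142, 0.001, 2.959]
wrist_force: [0.1, -1.0, -1.2]
opening: 0.0088
```

```bash
python3 -c "
from ov import *
plan(dk(-20,0.3,47.5),DOCK[2])
crop('side','s34',305,180,100,80,8)"
```

```text
t 40.18 pos [ 0.5725 -0.0446  0.0485] yaw 169.6 open 0.0088 F [ 0.1 -1.  -1.2]
to [ 0.6005 -0.0498  0.0475] shift tool (before turn) mm [-28.5   0.    1. ] turn units -0.00 after turn mm [-28.5  -0.    1. ]
```

View pics/s34.png

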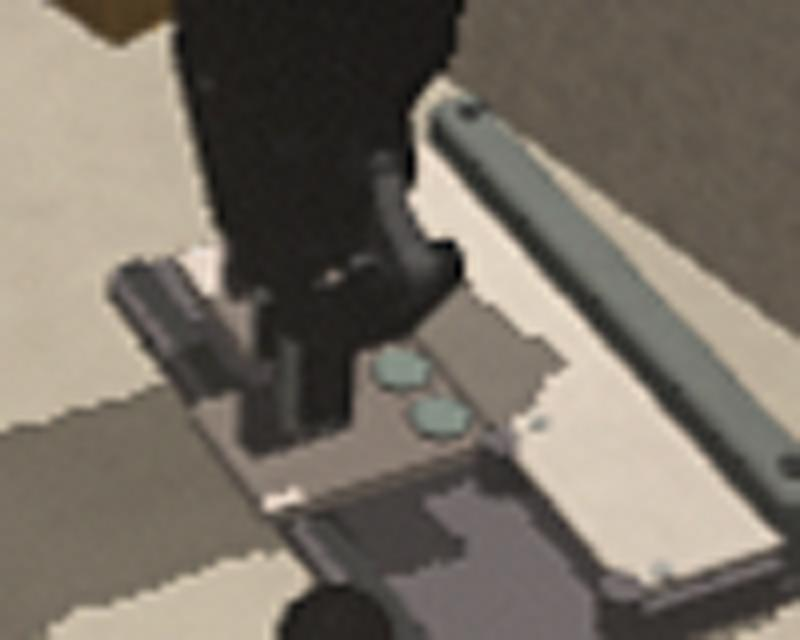

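Sliding in freely under the roof. Continue to the stop.

Emit:
arm_command:
  motion:
    - [[0.0,-0.003,0,0.0005,0],[0.0,-0.004,0,0,0],[0.0,-0.004,0,0,0],[0.0,-0.004,0,0,0],[0.0,-0.004,0,0,0],[0.0,-0.004,0,0,0],[0.0,0,0,0,0],[0.0,0,0,0,0],[0.0,0,0,0,0],[0.0,0,0,0,0]]

```text
t: 41.07
position: [0.5942, -0.0487, 0.0481]
orientation: [-3.141, 0.001, 2.96]
wrist_force: [0.1, -0.1, -1.1]
opening: 0.0085
```

Emit:
arm_command:
  motion:
    - [[0.0,-0.002,0,0,0],[0.0,-0.002,0,0,0],[0.0,-0.002,0,0,0],[0.0,-0.002,0,0,0],[0.0,0,0,0,0],[0.0,0,0,0,0],[0.0,0,0,0,0],[0.0,0,0,0,0],[0.0,0,0,0,0],[0.0,0,0,0,0]]

```text
t: 41.9
position: [0.5995, -0.0495, 0.0477]
orientation: [-3.141, -0.006, 2.959]
wrist_force: [-6.2, 0.4, 2.4]
opening: 0.0086
```

```bash
python3 -c "
from ov import *
plan(dk(-20,0.3,47.5),DOCK[2])"
```

```text
t 41.90 pos [ 0.5995 -0.0495  0.0477] yaw 169.6 open 0.0086 F [-6.2  0.4  2.4]
to [ 0.6005 -0.0498  0.0475] shift tool (before turn) mm [-1.  -0.1  0.2] turn units -0.01 after turn mm [-1.  -0.1  0.2]
```

Emit:
arm_command:
  motion:
    - [[0.0,-0.001,0,0,0],[0.0,-0.001,0,0,0],[0.0,-0.001,0,0,0],[0.0,-0.001,0,0,0],[0.0,0,0,0,0],[0.0,0,0,0,0],[0.0,0,0,0,0],[0.0,0,0,0,0],[0.0,0,0,0,0],[0.0,0,0,0,0]]

```text
t: 42.73
position: [0.5997, -0.0496, 0.0477]
orientation: [-3.141, -0.014, 2.96]
wrist_force: [-11.2, 0.4, 9.0]
opening: 0.0084
```

```bash
python3 -c "
from ov import *
plan(dk(-20,0.3,47.5),DOCK[2])"
```

```text
t 42.73 pos [ 0.5997 -0.0496  0.0477] yaw 169.6 open 0.0084 F [-11.2   0.4   9. ]
to [ 0.6005 -0.0498  0.0475] shift tool (before turn) mm [-0.9 -0.1  0.2] turn units -0.00 after turn mm [-0.9 -0.1  0.2]
```

At the stop (force rising, no travel). Relieve, release, rise.

Emit:
arm_command:
  motion:
    - [[0.0,0.002,0,0,0],[0.0,0.002,0,0,0],[0.0,0,0,0,0],[0.03,0,0,0,0],[0.03,0,0,0,0],[0.03,0,0,0,0],[0.03,0,0,0,0],[0.03,0,0,-0.025,0],[0.03,0,0,-0.035,0],[0.03,0,0,-0.04,0]]

```text
t: 43.57
position: [0.6011, -0.0496, 0.1474]
orientation: [-3.141, -0.004, 2.96]
wrist_force: [1.1, -0.6, 0.4]
opening: 0.03
```

```bash
python3 -c "
from ov import *
plan(dk(-185,-80,145),DOCK[2])
plan(dk(-185,-160,105),DOCK[2])
crop('side','s35',285,160,120,90,7)
ov('s35','s35o',285,160,120,90,7,[(carrier(dk(0,y,0).tolist()[:2]+[DOCK[2]],10),(0,0,255)) for y in (66,0)])"
```

```text
t 43.57 pos [ 0.6011 -0.0496  0.1474] yaw 169.6 open 0.0300 F [ 1.1 -0.6  0.4]
to [ 0.4237 -0.099   0.145 ] shift tool (before turn) mm [165.6 -80.5   2.4] turn units 0.00 after turn mm [165.6 -80.6   2.4]
t 43.57 pos [ 0.6011 -0.0496  0.1474] yaw 169.6 open 0.0300 F [ 1.1 -0.6  0.4]
to [ 0.4092 -0.1777  0.105 ] shift tool (before turn) mm [ 165.6 -160.5   42.4] turn units 0.00 after turn mm [ 165.6 -160.6   42.4]
```

View pics/s35o.png

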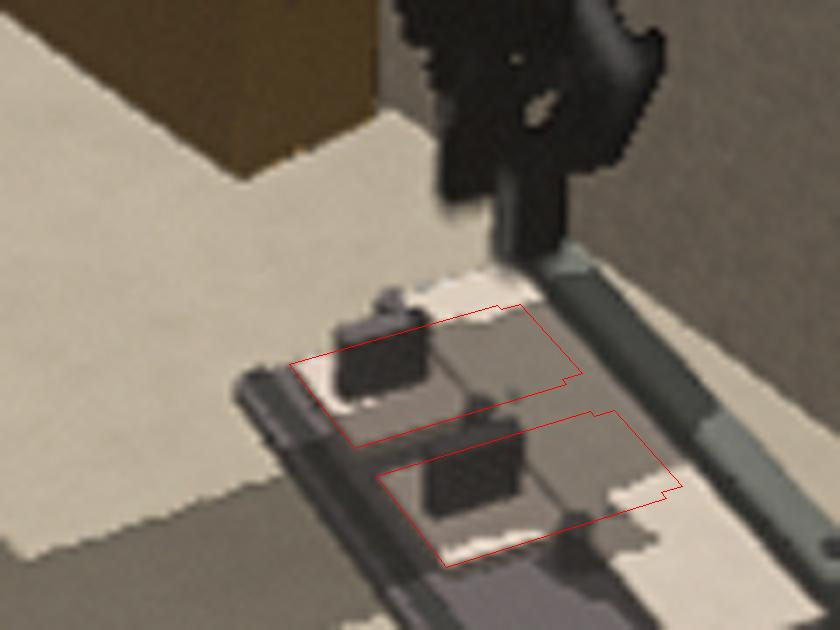

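Emit:
arm_command:
  motion:
    - [[0.0,0,0,-0.035,0],[0.0,0.0208,-0.023,0,0],[0.0,0.0208,-0.023,0,0],[0.0,0.0208,-0.023,0,0],[0.0,0.0208,-0.023,0,0],[0.0,0.0208,-0.023,0,0],[0.0,0.0208,-0.023,0,0],[0.0,0.0208,-0.0225,0,0],[0.0,0,0,0,0],[0.0,0,0,0,0]]

```text
t: 44.45
position: [0.4289, -0.183, 0.1834]
orientation: [-3.141, 0.001, 2.956]
wrist_force: [1.1, 1.0, 0.3]
opening: -0.0005
```

Emit:
arm_command:
  motion:
    - [[0.0,0,0,0.02,0],[0.0,0,0,0.02,0],[0.0,0,0,0.02,0],[0.0,0,0,0.01,0],[0.0,0,0,0,0],[0.0,0,0,0,0],[0.0,0,0,0,0],[0.0,0,0,0,0],[0.0,0,0,0,0],[0.0,0,0,0,0]]

```text
t: 45.28
position: [0.4302, -0.1815, 0.1137]
orientation: [-3.141, 0.002, 2.96]
wrist_force: [0.2, 0.4, 0.3]
opening: -0.0
```

```bash
python3 -c "
from ov import *
plan(dk(-165,-160,112),DOCK[2])
crop('side','s36',265,160,150,120,5)"
```

```text
t 45.28 pos [ 0.4302 -0.1815  0.1137] yaw 169.6 open -0.0000 F [0.2 0.4 0.3]
to [ 0.4289 -0.1813  0.112 ] shift tool (before turn) mm [1.3 0.  1.7] turn units -0.00 after turn mm [1.3 0.  1.7]
```

View pics/s36.png

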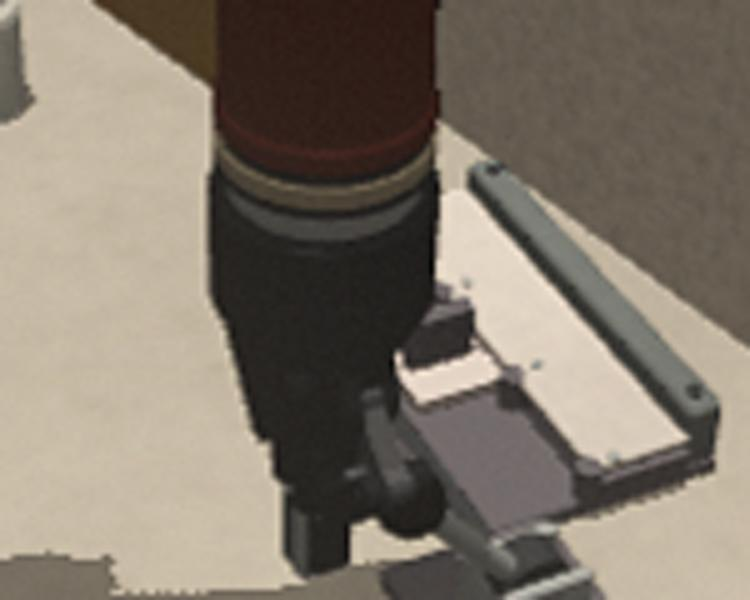

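Emit:
arm_command:
  motion:
    - [[0.0,-0.008,0,0,0],[0.0,-0.008,0,-0.002,0],[0.0,-0.008,0,-0.003,0],[0.0,-0.008,0,-0.003,0],[0.0,-0.008,0,-0.003,0],[0.0,-0.008,0,-0.002,0],[0.0,-0.008,0,-0.001,0],[0.0,-0.008,0,0,0],[0.0,-0.008,0,0,0],[0.0,-0.008,0,0,0]]

```text
t: 46.17
position: [0.5072, -0.1959, 0.127]
orientation: [-3.142, -0.004, 2.959]
wrist_force: [-2.9, 0.8, 1.9]
opening: -0.0004
```

```bash
python3 -c "
from ov import *
plan(dk(-60,-160,126),DOCK[2])
crop('side','s37',305,160,150,120,5)"
```

```text
t 46.17 pos [ 0.5072 -0.1959  0.127 ] yaw 169.6 open -0.0004 F [-2.9  0.8  1.9]
to [ 0.5322 -0.2002  0.126 ] shift tool (before turn) mm [-25.3   0.3   1. ] turn units -0.01 after turn mm [-25.3   0.3   1. ]
```

View pics/s37.png

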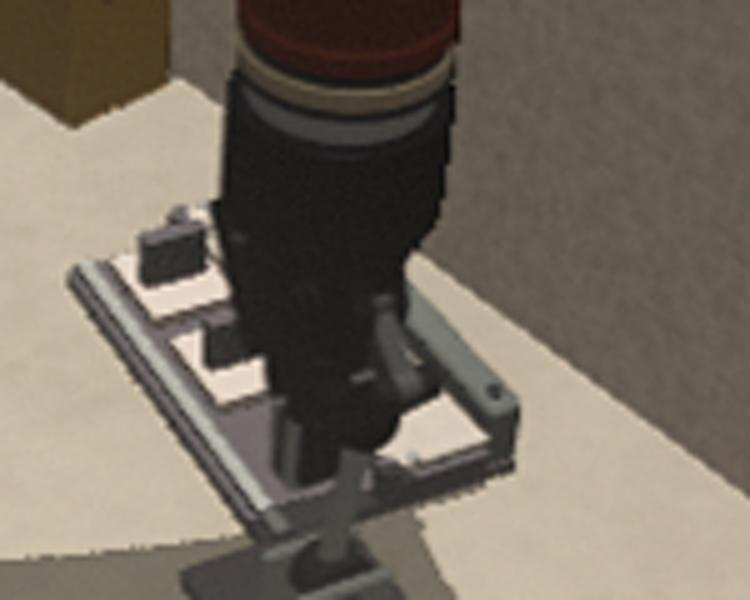

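Emit:
arm_command:
  motion:
    - [[0.0,-0.006,0,0,0],[0.0,-0.006,0,0,0],[0.0,-0.006,0,0,0],[0.0,-0.006,0,0,0],[0.0,-0.006,0,0,0],[0.0,-0.006,0,0.002,0],[0.0,-0.004,0,0.002,0],[0.0,0,0,0,0],[0.0,0,0,0,0],[0.0,0,0,0,0]]

```text
t: 47.05
position: [0.5473, -0.2031, 0.1228]
orientation: [-3.142, -0.001, 2.96]
wrist_force: [-0.1, 0.5, -0.3]
opening: -0.0005
```

```bash
python3 -c "
from ov import *
plan(dk(-60,-160,126),DOCK[2])
crop('side','s38',305,160,150,120,5)"
```

```text
t 47.05 pos [ 0.5473 -0.2031  0.1228] yaw 169.6 open -0.0005 F [-0.1  0.5 -0.3]
to [ 0.5322 -0.2002  0.126 ] shift tool (before turn) mm [15.4  0.1 -3.2] turn units -0.00 after turn mm [15.4  0.1 -3.2]
```

View pics/s38.png

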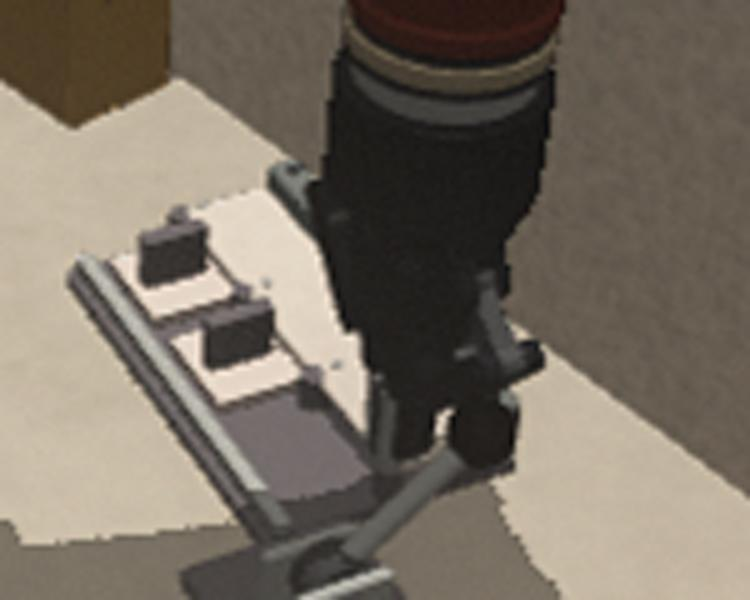

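Emit:
arm_command:
  motion:
    - [[0.0,0.008,0,-0.01,0],[0.0,0.008,0,-0.02,0],[0.0,0,0,-0.03,0],[0.0,0,0,-0.03,0],[0.0,0,0.03,-0.02,0],[0.0,0,0.03,0,0],[0.0,0,0.03,0,0],[0.0,0,0.03,0,0],[0.0,0.01,0.03,0,0],[0.0,0.01,0.03,0,0]]

```text
t: 47.93
position: [0.5441, -0.0184, 0.2339]
orientation: [3.142, 0.001, 2.959]
wrist_force: [0.2, 0.4, -0.7]
opening: -0.0002
```

Emit:
arm_command:
  motion:
    - [[0.0,0.01,0.03,0,0],[0.0,0.01,0.03,0,0],[0.0,0.01,0.03,0,0],[0.0,0.01,0.03,0,0],[0.0,0.01,0.03,0,0],[0.0,0.01,0.03,0,0],[0.0,0,0.03,0,0],[0.0,0,0.03,0,0],[0.0,0,0,0,0],[0.0,0,0,0,0]]

```text
t: 48.77
position: [0.5281, 0.2293, 0.2335]
orientation: [3.141, -0.0, 2.964]
wrist_force: [-0.4, 0.2, 0.5]
opening: -0.0002
```

```bash
python3 -c "
from ov import *
plan(dk(-60,-160,126),DOCK[2])
crop('side','s39',295,170,130,110,6)
ov('s39','s39o',295,170,130,110,6,[(carrier(dk(0,y,0).tolist()[:2]+[DOCK[2]],10),(0,0,255)) for y in (66,0)])
crop('top','t39',170,120,270,170,3)"
```

```text
t 48.77 pos [0.5281 0.2293 0.2335] yaw 169.8 open -0.0002 F [-0.4  0.2  0.5]
to [ 0.5322 -0.2002  0.126 ] shift tool (before turn) mm [ -79.9 -422.1  107.5] turn units 0.04 after turn mm [ -81.6 -421.7  107.5]
```

View pics/s39o.png

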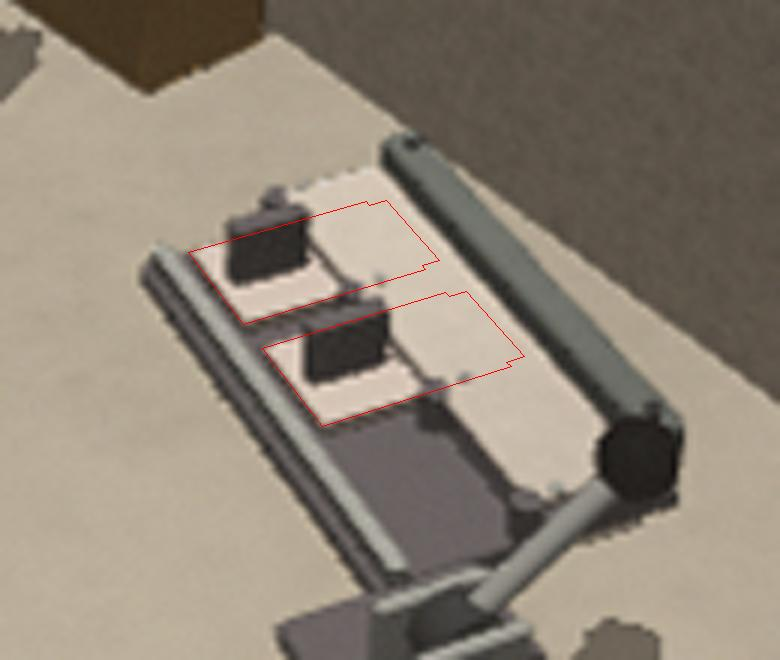

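View pics/t39.png

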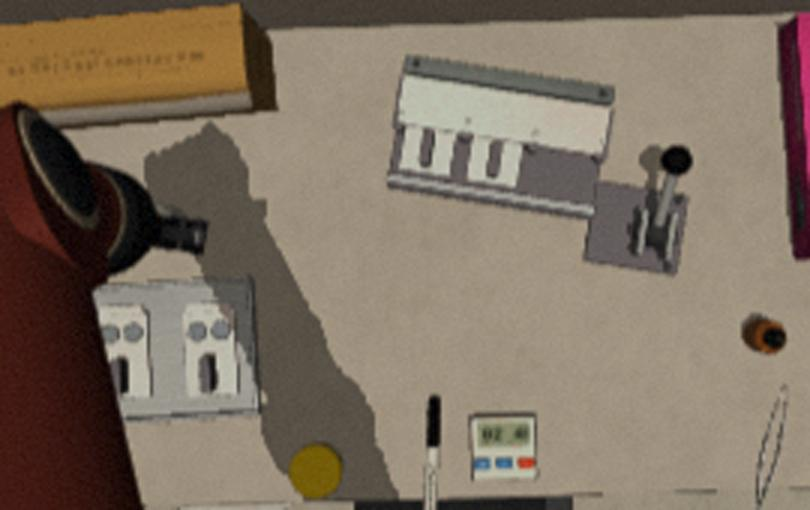

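View pics/s39_full.png

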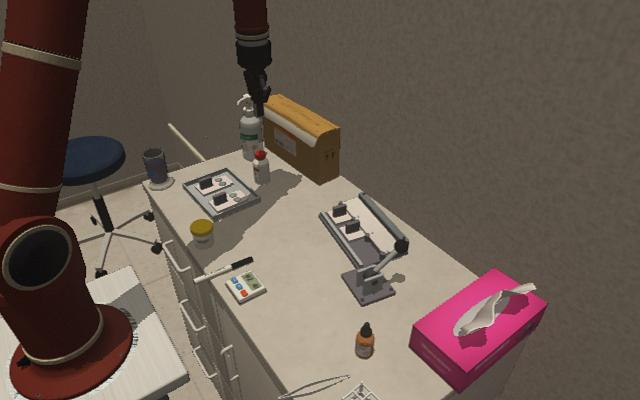

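```bash
python3 -c "
from rig import r
print(r.sign_off())"
```

```text
the job is handed in; nothing more can be done
None
```

The changeover is done and handed in at about 49 s on the robot's clock, well under the 210 s limit.

- **Lever open:** I flipped it open first, before touching any carrier.
- **Finished carriers:** There were two, in the middle and right slots. Both lie flat side by side on the floor of the out tray.
- **New carriers:** There were two.
    - One went into the left slot and the other into the middle slot. I pushed each until the contact force rose to about 11–14 N with no further travel.
    - One of the two was knocked aside during the run and ended up too close to the lever knob for a normal grasp. I gripped its fin lengthwise, moved it clear, set it down and regripped it before inserting it. I saw no grip slip.
- **Lever shut:** I pushed it back over its high point and it snapped shut.

**Last checks:**
- The knob is within half a pixel of its starting shut position in both camera views, and the sill is raised.
- Both new carriers match the modelled home outline to about 1–2 px and lie flat behind the sill.
- Both bottles are standing where they were, and the arm is clear of everything.
- No check failed. The only small disagreement was a 1–2 mm offset between the camera overlay and the arm's own position reading, which is within the stated calibration accuracy.

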